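# Pop the worn button cap off with the cap puller

## Task

The wider of the two mushroom button caps is worn: using the cap puller, and never the fingers, hook its fork under that cap and pull straight up until it pops off. Then stand the puller upright on the free bench with the cap still in its fork, and let go. Leave the narrower cap in place on its own housing.

Things in the scene. Friction and masses are not known exactly. Their poses are not given: they have to be found in the camera images.
- puller_grip (a point): Centre of the handle of the loose cap puller (150 g), a C-shaped steel tool standing upright on the bench. Handle: square black post 20 x 20 mm, 60 mm tall, on a bridge; this point is 80 mm above the puller's underside. z up along the handle, x the way the fork opens (ahead of the robot within about 25 degrees), y across the fork.
- puller_fork (a point): On the puller, straight below the handle, mid-slot at the underside of its flat fork (same axes). Fork 5 mm thick, 64 mm wide, slot 34 mm wide, from its closed end at x = -20 mm to open tine tips at +31 mm. A web 37 to 44 mm behind joins it to the 34 mm wide bridge; inside of the C clear from 5 to 44 mm above this point. Fully under a cap, this point is on the cap's axis.
- wide_cap_rim (a point): WIDE black mushroom cap, to pull: on its axis (z up), level with the head's underside. Head 56 mm across, 12.5 thick; neck below 22 across, 18 long, on a fixed grey housing 72 x 72, 45 high: so an 18 mm gap under the head. Spring balls hold it; about 8 N (5 to 12) straight up frees it; off its stem after 16 mm of lift. Then 40 g, loose on the fork; stands on its neck.
- narrow_cap_rim (a point): NARROW black mushroom cap, leave it alone: the same point on it. Head 38 mm across, otherwise the same kind of cap, on the same kind of fixed housing; its axis stands 12 to 29 cm from the wide cap's. Which of the two is farther to the robot's left varies.
There are look-alikes about, which are no part of the job. What is shaped like the part that bears wide_cap_rim but green or orange is not meant.

How it is judged:
By the outcome, as a careful person would: the job done as asked, in the order asked, and still so for the second after the job is handed in, with the robot touching nothing.
It also fails if it takes over 64 s, if anything falls off the work surface, if the arm or the gripper's body presses on something with over 40 N, if the wrist force passes 120 N, or if a joint passes its speed limit or range.

## Robot

A 6-joint arm with a two-finger parallel gripper is mounted at the origin on the work surface; the furniture and walls round the work are solid. World frame = base frame: x ahead of the robot, y to its left, z up, the work surface at z = 0. Lengths are in m, angles in rad, forces in N, time in s.
With the tool pointing down it reaches from about 0.35 to 0.85 m from the base axis. Payload 8.1 kg.
Tool frame: the origin (TCP) lies on the centre line of the jaws, within the pads' length; the fingertips stand 19 mm ahead of it and the grasp point (between the pads) is the TCP (robot.tips_ahead is the distance from the TCP to the fingertips, in m); y points along the fingers, z is the direction in which the jaws open and shut, and the axes are right-handed (so a half turn about y gives the same grasp; the last joint's range is limited). The gripper opens to 93 mm and grips with 3 to 60 N. Pads are 15 mm wide; open, the fingers measure 128 mm over their backs; the gripper's body (75 mm by 188 mm) begins 65 mm behind the grasp point.
Start: joints at [-1.391, 0.13, 1.488, -0, 1.523, -0.085], TCP at [0.157, -0.579, 0.217] pointing down, gripper open.
Joint ranges: [-2.96, 2.96], [-0.89, 2.26], [0.02, 2.5], [-1.34, 4.48], [0, 2.73], [-2.66, 2.66]. Speed limits (rad/s): [2.39, 2.39, 2.79, 3.14, 3.14, 3.14].

## Interface

Orientations are given as a rotation vector (axis times angle).
In Python, from plant import robot, imaging, models gives the robot as it stands.
- The arm moves only by the tool carry_out, never from a script. Its argument "motion" is one flat list of numbers, 7 for each row, row after row: the shift along the tool's x, y, z in m, then the turn, a rotation vector about the tool's x, y, z in degrees, then the opening, from -1 (shut) to 1 (fully open). A call has exactly 5 rows; each row shifts and turns the pose as measured when the row begins, along the tool's axes as they then stand; what a row does not reach is not made up. A row lasts 1/10 s, in which the tool goes at most 50 mm and 8.59 degrees, less where a joint would pass 70% of its speed; a pose out of reach is approached as far as the arm can. A call is refused whole if a number of a shift passes 0.05 or a number of a turn 8.59, either way. A call with a gripper value outside its range is refused whole. The fingers move at their own pace and stop on an object; "squeeze" is the grip in N (left out, the last holds). Time passes only in rows, so rows that do not move let the fingers close, or fill a call up. It gives the time, the measured TCP pose, the force and the opening at its end, in the units of the state.
- robot.read_state(): the state, without advancing time (a new reading comes with each control period).
- imaging.read_camera(name): name is "scene" or "top" or "wrist"; returns the picture (384x512x3 uint8, blue, green, red); there is no depth.
- imaging.camera_model(name): a dict with "K" (3x3 intrinsics, pixels), "position" and "orientation" of the camera in the world. Camera axes: x right, y down, z forward; pixel columns grow to the right and rows downward; lengths in m; the calibration is good to about 2 mm. A picture is of the moment at which its call begins: read the wrist's pose just before it. camera_model takes no time and is no camera call; for the wrist camera it gives the pose at the moment of the call.
- robot.close_job(): hands the job in, once; it reports no verdict.
Trained networks look in the newest picture that a camera, given by its name, has taken for a name from the list of things; names that differ only in an ending like _2 or _b are one class to them, and where a whole thing is asked for, a point or a joint stands for the part that bears it (a point fixed in the world has none). Each returns a list of dicts, best first, with "confidence" (0 to 1); they miss things now and then, are a little off and sometimes report something else, mostly with a low value. They report only what shows in the picture. A call takes as long as a camera call. They do not tell look-alikes from the thing itself.
- models.outline_of(camera, thing): "pixels" (384x512 bool, what is visible of it) and "pixel" ([column, row] in pixels, amid what is visible of it).
The state is a dict: "t": time; "q": joint angles; "dq": joint speeds; "joint_torque": joint torques, N m; "tool_pos": TCP position; "orientation": TCP orientation; "force": force on the tool from outside, world axes, zero at the start; "wrist_torque": the same for the moment, N m; "opening": finger opening in m.
Only numpy, scipy, OpenCV 4.12 (cv2) and the standard library are available. Lean on these libraries where they do the work, as an engineer would, in place of code of your own. Each camera call takes 0.05 s, during which the arm holds its last target.

## Working session

There is one attempt and no reset: what is moved stays moved. The work goes in short steps, Python scripts to look and compute and a tool call to move; the robot and the scene stay as the last step left them, time stands still between calls to the robot, and variables do not carry over. Pictures are saved under pics/ and viewed, and the job is handed in when it is done.

Besides the shell and the picture viewer there is one more tool, called after "Call:" in YAML: its name, and indented under it one key for each argument. carry_out: Moves the arm, as the interface text tells. Its arguments: {"type":"object","properties":{"motion":{"type":"array","items":{"type":"number"}},"squeeze":{"type":"number"}},"required":["motion"]}

```bash
ls; mkdir -p pics; python3 - <<'E'
from plant import robot, imaging, models
import cv2,numpy as np
print(robot.read_state())
for n in ("scene","top"):
    im=imaging.read_camera(n); cv2.imwrite(f"pics/{n}0.png",im)
    m=imaging.camera_model(n); print(n,m)
    for th in ("puller_grip","puller_fork","wide_cap_rim","narrow_cap_rim"):
        for r in models.outline_of(n,th): print(n,th,round(r["confidence"],2),r["pixel"],r["pixels"].sum())
E
```

```text
pics
{'t': 0.0, 'q': array([-1.39139958e+00,  1.31176146e-01,  1.48927526e+00, -3.71816345e-05,
        1.52300284e+00, -8.53989153e-02]), 'dq': array([-0.00013281,  0.00054179,  0.00062315,  0.00144364, -0.00136835,
       -0.00177381]), 'joint_torque': array([ 1.49714029e-03, -5.59842360e+01, -4.91759598e+01,  7.69302808e-02,
        3.55492299e-02, -1.22883707e-04]), 'tool_pos': array([ 0.15693234, -0.57851486,  0.21588072]), 'orientation': array([-0.27715213,  2.08203608, -2.07813761]), 'force': array([0.20784368, 0.65590908, 1.29032541]), 'wrist_torque': array([-0.02461008,  0.01433808,  0.01835689]), 'opening': 0.09318265154776154}
scene {'K': array([[481.48171633,   0.        , 253.23341974],
       [  0.        , 481.48171633, 183.01076541],
       [  0.        ,   0.        ,   1.        ]]), 'position': array([0.14222222, 0.60812235, 0.61583936]), 'orientation': array([-0.6373617 ,  2.51363556, -1.28871827])}
scene puller_grip 0.88 [207.6, 307.8] 1928
scene puller_fork 0.95 [211.8, 309.5] 1897
scene wide_cap_rim 0.93 [222.9, 259.1] 647
scene wide_cap_rim 0.89 [235.0, 203.5] 488
scene wide_cap_rim 0.63 [260.2, 189.6] 397
scene narrow_cap_rim 0.47 [277.7, 141.1] 182
top {'K': array([[384.42266866,   0.        , 259.1910781 ],
       [  0.        , 384.42266866, 191.83645557],
       [  0.        ,   0.        ,   1.        ]]), 'position': array([ 0.40692912, -0.03856799,  0.94328393]), 'orientation': array([-2.1795268 ,  2.16313125, -0.13151724])}
top puller_grip 0.91 [151.9, 217.0] 690
top puller_fork 0.63 [145.2, 215.6] 686
top wide_cap_rim 0.95 [195.8, 195.7] 424
top wide_cap_rim 0.82 [238.5, 179.9] 438
top wide_cap_rim 0.7 [284.4, 175.4] 421
```

View pics/scene0.png

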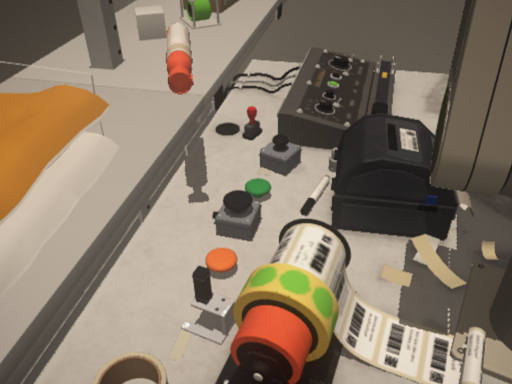

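View pics/top0.png

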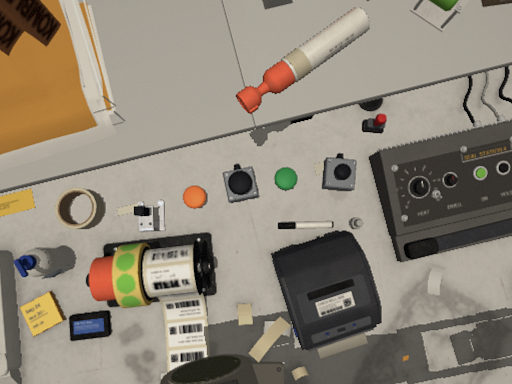

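```bash
cat > h.py <<'E'
import numpy as np,cv2
from scipy.spatial.transform import Rotation as R
from plant import robot, imaging, models
def P(m,p):
    p=np.atleast_2d(p)
    c=R.from_rotvec(m["orientation"]).as_matrix().T@(p-m["position"]).T
    u=m["K"]@c
    return (u[:2]/u[2]).T
def at_z(m,px,z):
    d=R.from_rotvec(m["orientation"]).as_matrix()@np.linalg.inv(m["K"])@np.array([px[0],px[1],1.])
    return m["position"]+d*(z-m["position"][2])/d[2]
def pull(pos,yaw): # key points of puller, pos=fork point
    c,s=np.cos(yaw),np.sin(yaw)
    loops=[]
    def b(x0,x1,y0,y1,z): return [(x0,y0,z),(x1,y0,z),(x1,y1,z),(x0,y1,z)]
    loops.append([(31,17,5),(-20,17,5),(-20,-17,5),(31,-17,5),(31,-32,5),(-44,-32,5),(-44,32,5),(31,32,5)])
    loops.append(b(-10,10,-10,10,110)); loops.append(b(-10,10,-10,10,50)); 
    out=[]
    for l in loops:
        l=np.array(l)/1000.
        out.append(np.c_[c*l[:,0]-s*l[:,1],s*l[:,0]+c*l[:,1],l[:,2]]+pos)
    return out
E
python3 - <<'E'
import sys; sys.path.insert(0,'.')
from h import *
t=imaging.camera_model("top"); s=imaging.camera_model("scene")
for n,px,z in (("grip",(140,211),.11),("wide",(240,182),.0755),("narrow",(342,172),.0755),("orange",(195,196),.03),("roll",(150,242),.08),("rollfar",(150,242),.0)):
    print(n,at_z(t,px,z).round(3))
for n,px,z in (("grip",(203,270),.11),("wide",(238,200),.0755),("narrow",(281,141),.0755),("orange",(221,257),.03)):
    print("s",n,at_z(s,px,z).round(3))
a=cv2.imread("pics/scene0.png")[240:350,160:280]; b=cv2.imread("pics/top0.png")[160:250,110:260]
cv2.imwrite("pics/za.png",cv2.resize(a,None,fx=5,fy=5,interpolation=2)); cv2.imwrite("pics/zb.png",cv2.resize(b,None,fx=5,fy=5,interpolation=2))
E
```

```text
grip [0.454 0.209 0.11 ]
wide [ 0.524 -0.005  0.076]
narrow [ 0.549 -0.238  0.076]
orange [0.495 0.103 0.03 ]
roll [0.387 0.193 0.08 ]
rollfar [0.385 0.214 0.   ]
s grip [0.454 0.215 0.11 ]
s wide [0.518 0.009 0.076]
s narrow [ 0.542 -0.219  0.076]
s orange [0.493 0.112 0.03 ]
```

View pics/za.png

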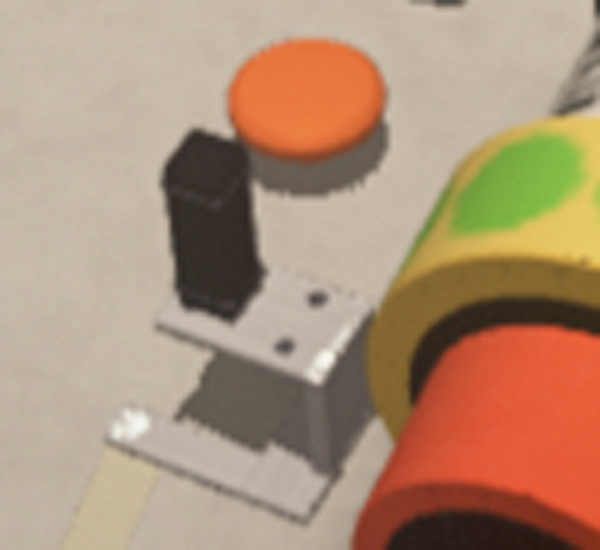

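View pics/zb.png

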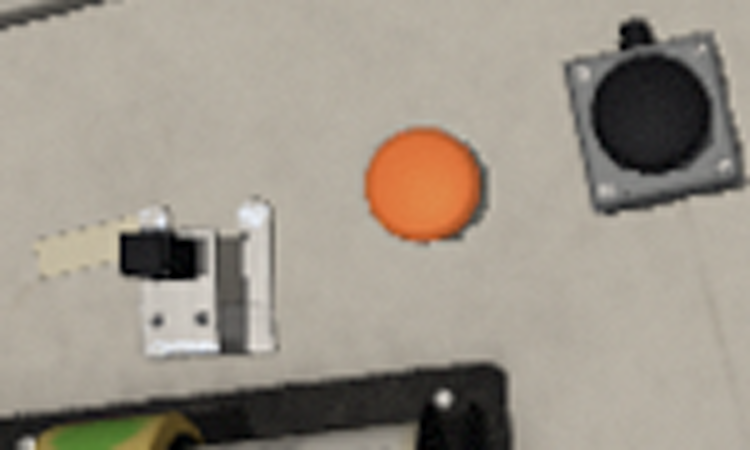

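```bash
cat >> h.py <<'E'
def capmask_fit(m,mask,r=.028,z0=.063,z1=.0755,x0=(.52,0)):
    # fit xy so the hull of head matches mask centroid
    from scipy.optimize import least_squares
    ys,xs=np.nonzero(mask); c=np.array([xs.mean(),ys.mean()])
    th=np.linspace(0,2*np.pi,60)
    def hull(xy):
        p=np.vstack([np.c_[xy[0]+r*np.cos(th),xy[1]+r*np.sin(th),0*th+z] for z in (z0,z1)])
        return cv2.convexHull(P(m,p).astype(np.float32))
    def f(xy):
        M=cv2.moments(hull(xy)); return np.array([M["m10"],M["m01"]])/M["m00"]-c
    s=least_squares(f,x0,diff_step=1e-3,x_scale=.1)
    return s.x,cv2.contourArea(hull(s.x)),len(xs)
E
python3 - <<'E'
import sys; sys.path.insert(0,'.')
from h import *
for n in ("top","scene"):
    im=imaging.read_camera(n); m=imaging.camera_model(n)
    g=im.astype(int)
    for name,r,x0 in (("wide",.028,(.52,0.0)),("narrow",.019,(.545,-.23))):
        # dark segmentation around the predicted location
        c=P(m,[*x0,.07])[0]
        k=im.max(2); bw=(k<50).astype(np.uint8)
        x,y=int(c[0]),int(c[1]); w=np.zeros_like(bw); w[y-22:y+22,x-22:x+22]=1
        bw&=w
        nl,lab,st,cen=cv2.connectedComponentsWithStats(bw)
        i=1+np.argmin(np.linalg.norm(cen[1:]-c,axis=1)+1e3*(st[1:,4]<60))
        print(n,name,"dark",st[i],cen[i].round(1),*capmask_fit(m,lab==i,r,x0=x0))
    for r_ in models.outline_of(n,"wide_cap_rim"):
        print(n,r_["confidence"],r_["pixel"],*capmask_fit(m,r_["pixels"]))
m=imaging.camera_model("top");im=imaging.read_camera("scene")
b=im[120:260,200:320]; cv2.imwrite("pics/zc.png",cv2.resize(b,None,fx=4,fy=4,interpolation=2))
E
```

```text
top wide dark [228 171  24  24 442] [239.8 182.5] [ 0.52321681 -0.00458856] 483.1793700666167 442
top narrow dark [334 164  17  16 212] [341.8 171.7] [ 0.55056882 -0.23912643] 234.56725698779337 212
top 0.97 [240.2, 179.8] [ 0.5253778  -0.00526985] 483.05253051710315 467
top 0.91 [285.1, 174.4] [ 0.53504202 -0.10980751] 482.7560427035205 396
top 0.81 [191.4, 195.3] [0.49081368 0.09881541] 497.1105354067404 441
scene wide dark [224 191  28  21 169] [238.5 202.8] [0.51722736 0.00833306] 599.3802867167396 169
scene narrow dark [273 135  16  16 180] [280.5 142.2] [ 0.54543387 -0.22369639] 201.0633019974921 180
scene 0.75 [234.0, 203.3] [0.52209326 0.00481211] 591.7347809051862 491
scene 0.59 [224.6, 262.0] [0.4659762 0.1498203] 875.8790991429705 616
scene 0.55 [260.0, 188.9] [ 0.50849894 -0.05030707] 538.3545597707853 380
```

View pics/zc.png

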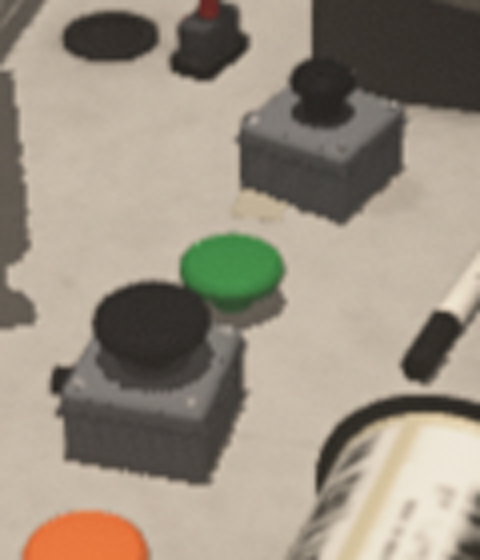

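```bash
python3 - <<'E'
from h import *
t=imaging.camera_model("top"); s=imaging.camera_model("scene")
def tri(a,b):
    A=[];B=[]
    for m,px in ((t,a),(s,b)):
        d=R.from_rotvec(m["orientation"]).as_matrix()@np.linalg.inv(m["K"])@np.array([px[0],px[1],1.]);d/=np.linalg.norm(d)
        Q=np.eye(3)-np.outer(d,d);A.append(Q);B.append(Q@m["position"])
    p=np.linalg.lstsq(np.vstack(A),np.hstack(B),rcond=None)[0]
    return p.round(4),(P(t,p)[0]-a).round(1),(P(s,p)[0]-b).round(1)
for n,a,b in (("tape",(318,168),(264.5,171.2)),("wide",(240,182.3),(238,201.5)),("narrow",(341.8,171.7),(280.5,139.5)),("handle top",(138,211),(202,269.5)),
  ("tape scrap big",(269,340),(440,258)),):
    print(n,tri(np.array(a),np.array(b)),at_z(t,a,0),at_z(s,b,0))
for n in ("top","scene"):
    im=imaging.read_camera(n); cv2.imwrite(f"pics/{n}b.png",cv2.resize(im[200:384,200:512] if n=="top" else im[150:384,300:512],None,fx=2.5,fy=2.5,interpolation=2))
E
```

```text
tape (array([ 5.710e-01, -1.958e-01,  1.000e-04]), array([-0. , -0.1]), array([0.1, 0. ])) [ 0.57076893 -0.1959575   0.        ] [ 0.57130615 -0.19589459  0.        ]
wide (array([ 0.5257, -0.0043,  0.0599]), array([-0.1, -0.2]), array([0.3, 0. ])) [ 0.53318916 -0.00227548  0.        ] [ 0.56752    -0.07014004  0.        ]
narrow (array([ 0.5522, -0.2397,  0.0657]), array([-0.2, -0.4]), array([0.5, 0. ])) [ 0.56197629 -0.25523897  0.        ] [ 0.60230675 -0.34062507  0.        ]
handle top (array([0.4551, 0.2137, 0.1094]), array([-0.3, -0.5]), array([0.8, 0.1])) [0.4602699 0.2461295 0.       ] [0.52416769 0.12893459 0.        ]
tape scrap big (array([ 0.1617, -0.0749,  0.018 ]), array([-0., -0.]), array([ 0., -0.])) [ 0.15686652 -0.07557889  0.        ] [ 0.16228303 -0.09537795  0.        ]
```

View pics/topb.png

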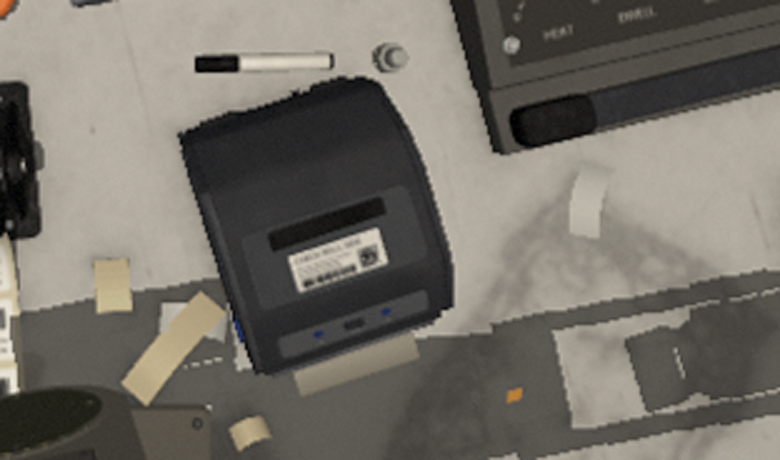

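View pics/sceneb.png

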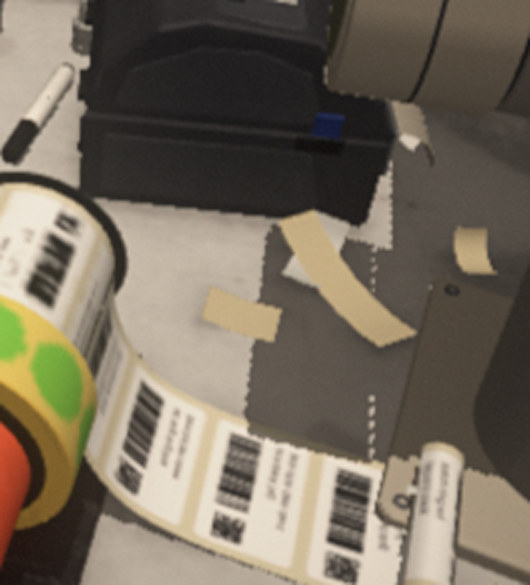

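```bash
cat > ov.py <<'E'
from h import *
def draw(n,wide,wyaw,pl,pyaw,box,f,out,im=None,m=None,hz=.045):
    if im is None: im=imaging.read_camera(n); m=imaging.camera_model(n)
    x0,y0,x1,y1=box
    v=cv2.resize(im[y0:y1,x0:x1],None,fx=f,fy=f,interpolation=2)
    def L(p,col):
        q=((P(m,p)-[x0,y0]+.5)*f).astype(np.int32); cv2.polylines(v,[q],True,col,1,cv2.LINE_AA)
    th=np.linspace(0,2*np.pi,60)
    for r,z,c in ((.028,hz+.018,(0,255,255)),(.028,hz+.0305,(0,255,0)),(.011,hz,(255,0,255))):
        L(np.c_[wide[0]+r*np.cos(th),wide[1]+r*np.sin(th),0*th+z],c)
    c,s=np.cos(wyaw),np.sin(wyaw)
    sq=np.array([(1,1),(1,-1),(-1,-1),(-1,1)])*.036@np.array([[c,s],[-s,c]])+wide[:2]
    for z in (0,hz): L(np.c_[sq,np.full(4,z)],(255,128,0))
    for l in pull(np.array(pl),pyaw): L(l,(0,0,255))
    cv2.imwrite(out,v)
E
python3 - <<'E'
from ov import *
w=(.5245,-.0045)
draw("scene",w,.12,(.453,.2115,0),0,(160,170,290,350),4,"pics/o1.png")
draw("top",w,.12,(.453,.2115,0),0,(110,150,280,250),4.5,"pics/o2.png")
E
```

```text
(no output)
```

View pics/o1.png

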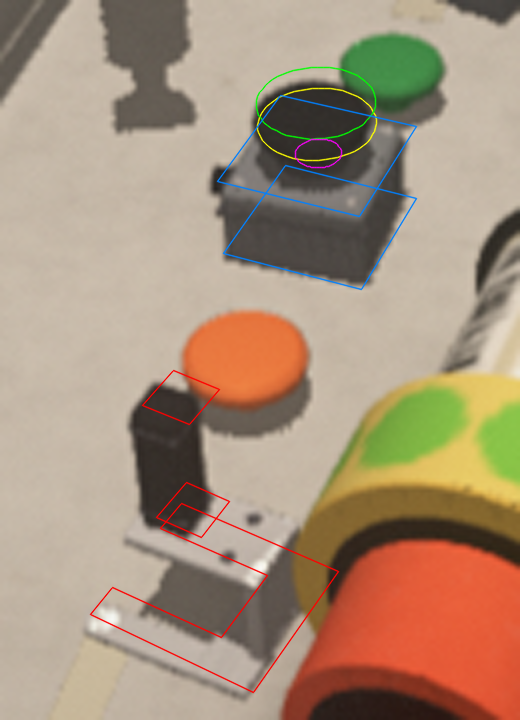

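View pics/o2.png

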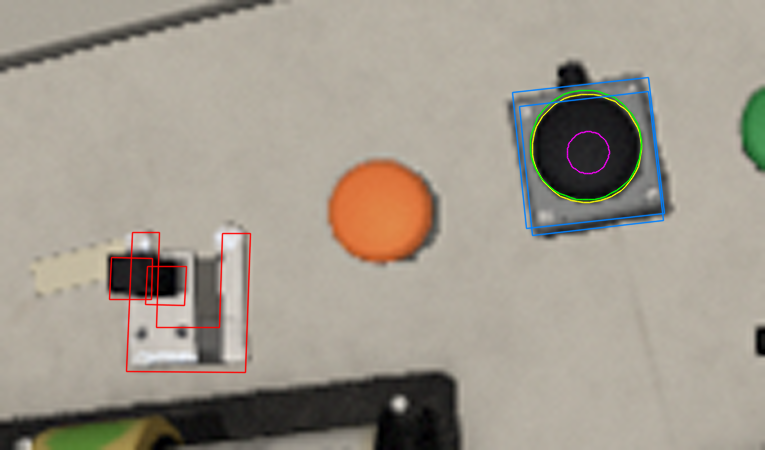

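```bash
cat >> h.py <<'E'
def tool(): 
    s=robot.read_state(); return s["tool_pos"],R.from_rotvec(s["orientation"]),s
def plan(way,Rt=None,op=1,step=.048,n=None):
    """way: list of world points; Rt target rotation. prints rows"""
    p,r,s=tool(); p=p.copy(); rows=[]
    segs=[]; q=p.copy()
    for w in way:
        w=np.array(w,float); k=max(1,int(np.ceil(np.linalg.norm(w-q)/step)))
        for i in range(k): segs.append(q+(w-q)*(i+1)/k)
        q=w
    rot=(r.inv()*Rt).as_rotvec(degrees=True) if Rt is not None else np.zeros(3)
    kr=int(np.ceil(np.abs(rot).max()/8.0)) if Rt is not None else 0
    if Rt is not None and np.abs(rot).max()<.3: kr=0
    while len(segs)<kr: segs.append(segs[-1])
    for i,t in enumerate(segs):
        d=r.inv().apply(t-p); dr=rot/kr if i<kr else np.zeros(3)
        rows.append(np.r_[np.round(d,4),np.round(dr,2),op]); 
        r=r*R.from_rotvec(np.round(dr,2),degrees=True); p=t
    while len(rows)%5: rows.append(np.r_[np.zeros(6),op])
    for i in range(0,len(rows),5):
        print("["+", ".join(f"{x:g}" for row in rows[i:i+5] for x in row)+"]")
def down(yaw):
    "tool pointing down, jaw axis (z) along world +-y rotated by yaw"
    z=np.array([-np.sin(yaw),np.cos(yaw),0]); y=np.array([0,0,-1.]); x=np.cross(y,z)
    a=R.from_matrix(np.c_[x,y,z]); b=R.from_matrix(np.c_[-x,y,-z])
    return a,b
E
python3 - <<'E'
from h import *
p,r,s=tool(); print(r.as_matrix().round(2),s["force"])
m=imaging.camera_model("wrist"); print(m["position"]-p, R.from_rotvec(m["orientation"]).as_matrix().round(2),m["K"])
print(r.inv().apply(m["position"]-p), (r.inv()*R.from_rotvec(m["orientation"])).as_matrix().round(3))
for a in down(0): print((r.inv()*a).as_rotvec(degrees=True))
# base joint change and tool yaw
A=min(down(0),key=lambda a:(r.inv()*a).magnitude())
plan([(.3,-.5,.3),(.44,0,.3),(.40,.2,.3)],A)
E
```

```text
[[-0.97  0.    0.26]
 [-0.26 -0.   -0.97]
 [-0.   -1.    0.  ]] [-0.87659491 -0.73229259  0.07023276]
[0.07009083 0.01993879 0.16768305] [[ 0.26 -0.93 -0.26]
 [-0.96 -0.25 -0.07]
 [ 0.    0.27 -0.96]] [[284.70396407   0.         258.23061757]
 [  0.         284.70396407 191.80109368]
 [  0.           0.           1.        ]]
[-0.07286641 -0.16768297 -0.00089047] [[-0.001  0.964  0.265]
 [-0.001 -0.265  0.964]
 [ 1.     0.     0.001]]
[-7.45225765e-04 -1.64827877e+02  4.49519758e-03]
[-3.10686625e-03  1.51721233e+01 -5.15064519e-04]
[-0.0397, -0.0208, -0.0097, -0, 7.59, -0, 1, -0.038, -0.0208, -0.0149, -0, 7.59, -0, 1, -0.0357, -0.0208, -0.0198, 0, 0, 0, 1, -0.0357, -0.0208, -0.0198, 0, 0, 0, 1, -0.0127, -0, -0.0455, 0, 0, 0, 1]
[-0.0127, -0, -0.0455, 0, 0, 0, 1, -0.0127, -0, -0.0455, 0, 0, 0, 1, -0.0127, -0, -0.0455, 0, 0, 0, 1, -0.0127, -0, -0.0455, 0, 0, 0, 1, -0.0127, -0, -0.0455, 0, 0, 0, 1]
[-0.0127, -0, -0.0455, 0, 0, 0, 1, -0.0127, -0, -0.0455, 0, 0, 0, 1, -0.0127, -0, -0.0455, 0, 0, 0, 1, -0.0127, -0, -0.0455, 0, 0, 0, 1, -0.0127, -0, -0.0455, 0, 0, 0, 1]
[0.008, -0, -0.04, 0, 0, 0, 1, 0.008, -0, -0.04, 0, 0, 0, 1, 0.008, -0, -0.04, 0, 0, 0, 1, 0.008, -0, -0.04, 0, 0, 0, 1, 0.008, -0, -0.04, 0, 0, 0, 1]
```

Call:
carry_out:
  motion: [-0.04,-0.021,-0.01,0,7.59,0,1,-0.038,-0.021,-0.015,0,7.59,0,1,-0.036,-0.021,-0.02,0,0,0,1,-0.036,-0.021,-0.02,0,0,0,1,-0.013,0,-0.0455,0,0,0,1]

```text
t: 1.45
tool_pos: [0.3163, -0.4538, 0.3011]
orientation: [-0.019, -2.216, 2.207]
force: [0.5, 1.2, 0.8]
opening: 0.0931
```

Call:
carry_out:
  motion: [-0.013,0,-0.0455,0,0,0,1,-0.013,0,-0.0455,0,0,0,1,-0.013,0,-0.0455,0,0,0,1,-0.013,0,-0.0455,0,0,0,1,-0.013,0,-0.0455,0,0,0,1]

```text
t: 1.95
tool_pos: [0.388, -0.2195, 0.3028]
orientation: [-0.023, -2.215, 2.21]
force: [1.6, -0.8, 0.5]
opening: 0.093
```

Call:
carry_out:
  motion: [-0.013,0,-0.0455,0,0,0,1,-0.013,0,-0.0455,0,0,0,1,-0.013,0,-0.0455,0,0,0,1,-0.013,0,-0.0455,0,0,0,1,-0.013,0,-0.0455,0,0,0,1]

```text
t: 2.45
tool_pos: [0.4584, 0.0163, 0.3051]
orientation: [-0.031, -2.215, 2.214]
force: [0.8, -0.5, 0.2]
opening: 0.093
```

```bash
python3 - <<'E'
from ov import *
p,r,s=tool(); print(p,r.as_matrix().round(2),s["q"])
im=imaging.read_camera("wrist"); m=imaging.camera_model("wrist"); p2=tool()[0]; print(p2-p)
cv2.imwrite("pics/w1raw.png",im)
draw("wrist",(.5245,-.0045),.12,(.453,.2115,0),0,(0,0,512,384),1.5,"pics/w1.png",im,m)
E
```

```text
[0.45842832 0.01628168 0.30509762] [[-1.    0.01 -0.02]
 [ 0.02  0.   -1.  ]
 [-0.01 -1.   -0.  ]] [-7.71767320e-02 -2.84136860e-01  1.72280327e+00  1.00510095e-03
  1.69610570e+00  1.51446590e+00]
[ 0.00103715  0.00687506 -0.00014428]
```

View pics/w1.png

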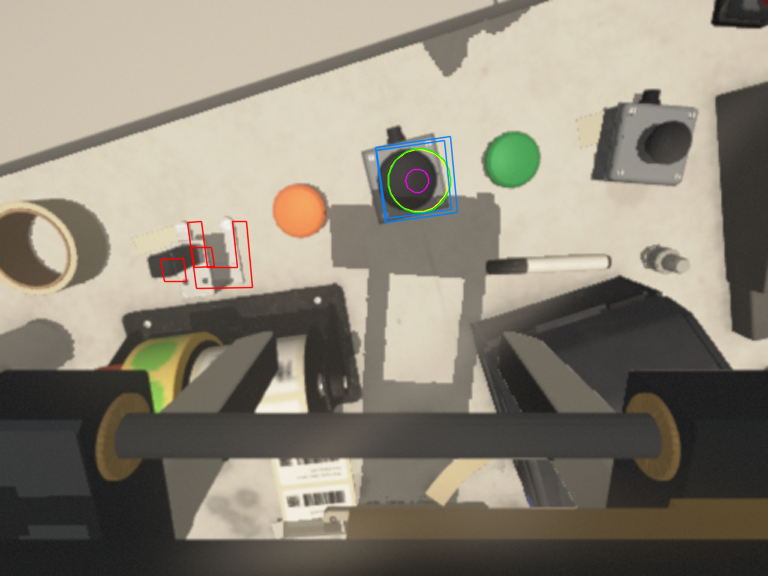

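```bash
python3 - <<'E'
from ov import *
imaging.read_camera("top")
m=imaging.camera_model("wrist"); im=imaging.read_camera("wrist"); p,r,s=tool();print(p)
cv2.imwrite("pics/w2raw.png",im)
draw("wrist",(.5245,-.0045),.12,(.453,.2115,0),0,(60,60,360,230),2.6,"pics/w2.png",im,m)
print(m)
E
```

```text
[0.45844211 0.01714297 0.30472564]
{'K': array([[284.70396407,   0.        , 258.23061757],
       [  0.        , 284.70396407, 191.80109368],
       [  0.        ,   0.        ,   1.        ]]), 'position': array([0.53041765, 0.019049  , 0.47295819]), 'orientation': array([ 2.07019784, -2.09642486, -0.27825474])}
```

View pics/w2.png

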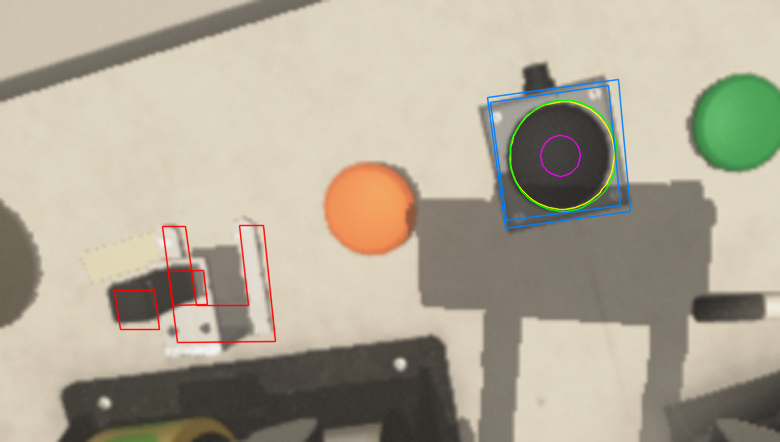

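```bash
python3 - <<'E'
from h import *
p,r,s=tool()
A=min(down(0),key=lambda a:(r.inv()*a).magnitude())
plan([(.42,.216,.26)],A)
E
```

```text
[0.0083, 0.0089, -0.0396, 0.06, -0.85, -0.33, 1, 0.0077, 0.0089, -0.0398, 0, 0, 0, 1, 0.0077, 0.0089, -0.0398, 0, 0, 0, 1, 0.0077, 0.0089, -0.0398, 0, 0, 0, 1, 0.0077, 0.0089, -0.0398, 0, 0, 0, 1]
```

Call:
carry_out:
  motion: [0.0083,0.009,-0.04,0.06,-0.85,-0.33,1,0.008,0.009,-0.04,0,0,0,1,0.008,0.009,-0.04,0,0,0,1,0.008,0.009,-0.04,0,0,0,1,0.008,0.009,-0.04,0,0,0,1]

```text
t: 3.1
tool_pos: [0.4213, 0.2135, 0.2598]
orientation: [-0.021, -2.212, 2.221]
force: [2.2, 0.9, -0.2]
opening: 0.093
```

```bash
python3 - <<'E'
from ov import *
imaging.read_camera("top");imaging.read_camera("top")
m=imaging.camera_model("wrist"); im=imaging.read_camera("wrist"); p,r,s=tool();print(p,r.as_matrix().round(3))
cv2.imwrite("pics/w3raw.png",im); np.save("w3m.npy",m,allow_pickle=True)
draw("wrist",(.5245,-.0045),.12,(.455,.2155,0),0,(120,40,420,240),2.6,"pics/w3.png",im,m)
E
```

```text
[0.42061819 0.21386835 0.25907379] [[-1.     0.003 -0.009]
 [ 0.009 -0.004 -1.   ]
 [-0.003 -1.     0.004]]
```

View pics/w3.png

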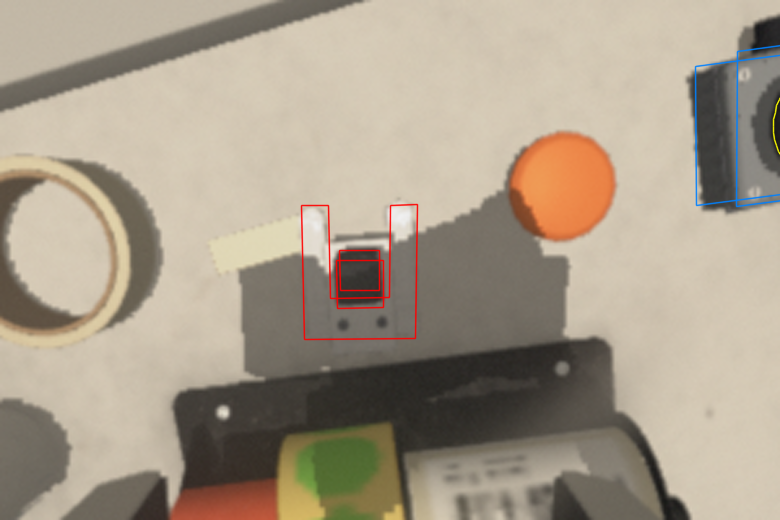

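```bash
python3 - <<'E'
from ov import *
im=cv2.imread("pics/w3raw.png"); m=np.load("w3m.npy",allow_pickle=True).item()
im=np.clip((im/255.)**.5*255,0,255).astype(np.uint8)
draw("wrist",(.5245,-.0045),.12,(.455,.2155,0),0,(210,100,310,190),8,"pics/w3b.png",im,m)
cv2.imwrite("pics/w3c.png",cv2.resize(im[100:190,210:310],None,fx=8,fy=8,interpolation=2))
E
```

```text
(no output)
```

View pics/w3b.png

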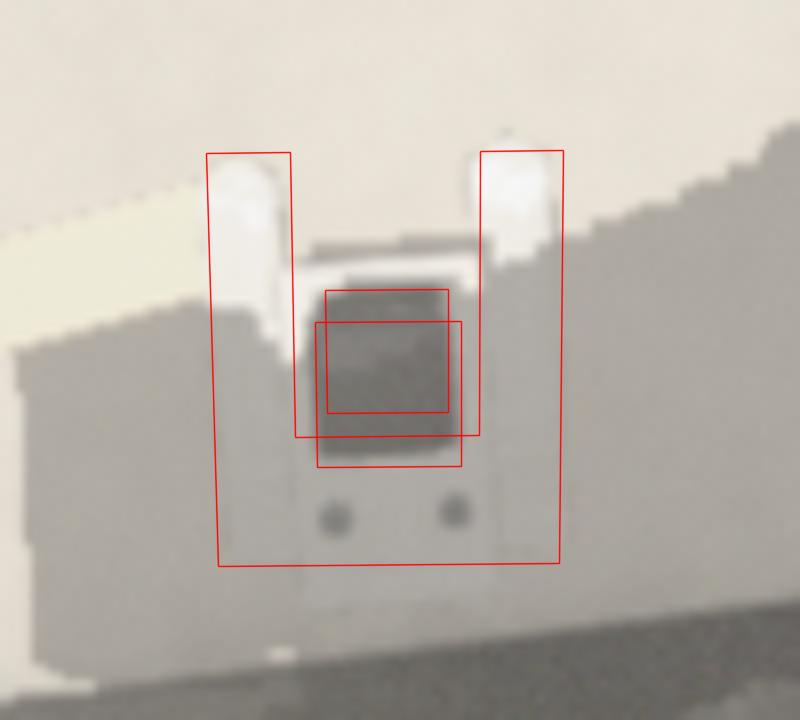

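View pics/w3c.png

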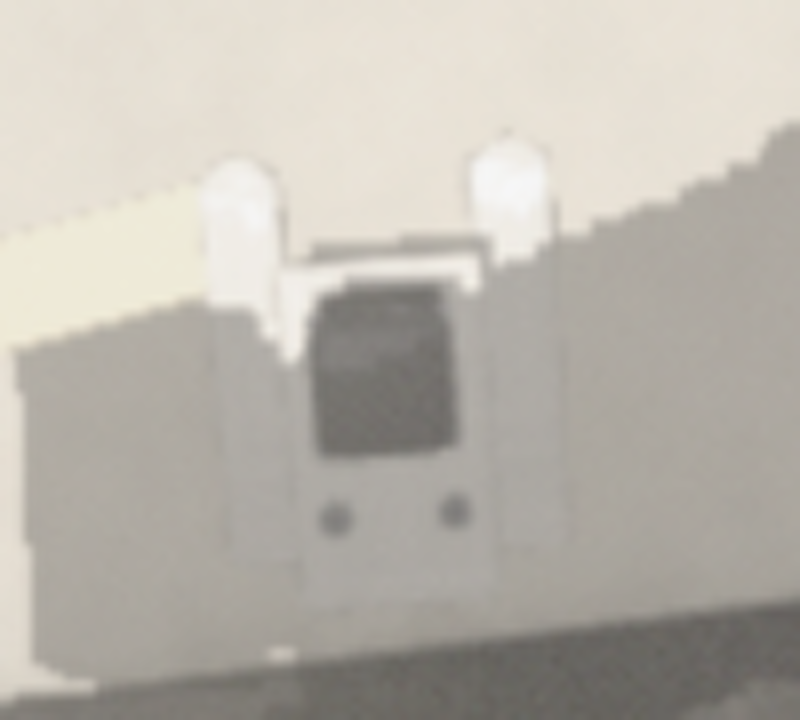

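```bash
python3 - <<'E'
from ov import *
im=cv2.imread("pics/w3raw.png"); m=np.load("w3m.npy",allow_pickle=True).item()
im=np.clip((im/255.)**.5*255,0,255).astype(np.uint8)
draw("wrist",(.5245,-.0045),.12,(.4567,.2160,0),.078,(210,100,310,190),8,"pics/w3b.png",im,m)
p,r,s=tool()
A=min(down(.078),key=lambda a:(r.inv()*a).magnitude())
plan([(.4567,.216,.16),(.4567,.216,.08)],A)
E
```

```text
[-0.0119, 0.0331, -0.001, -0.26, -5.01, -0.14, 1, -0.012, 0.033, 0.0002, 0, 0, 0, 1, -0.012, 0.033, 0.0002, 0, 0, 0, 1, 0, 0.04, 0, 0, 0, 0, 1, 0, 0.04, 0, 0, 0, 0, 1]
```

View pics/w3b.png

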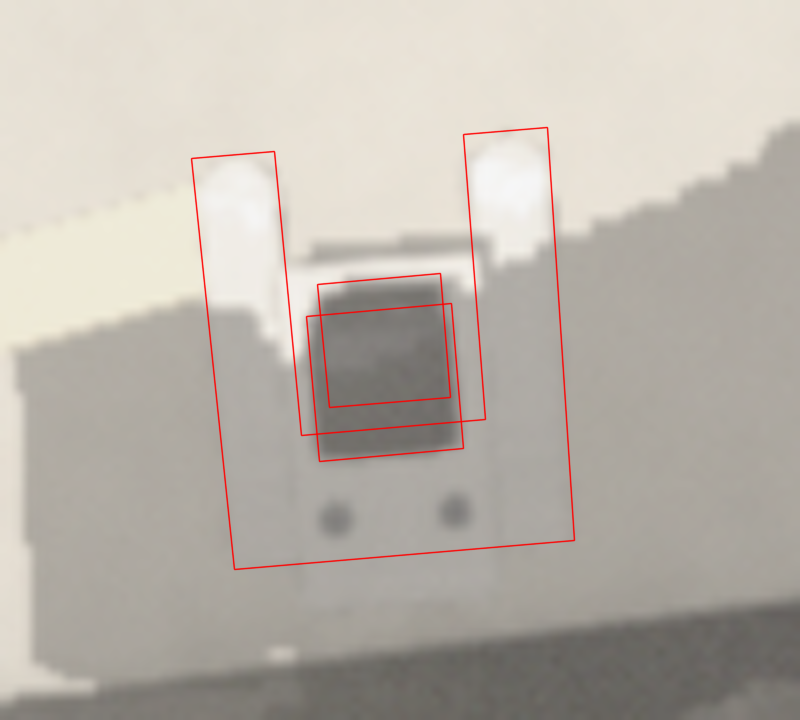

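Call:
carry_out:
  motion: [-0.012,0.033,-0.001,-0.26,-4.3,-0.14,1,-0.012,0.033,0,0,0,0,1,-0.012,0.033,0,0,0,0,1,0,0.03,0,0,0,0,1,0,0,0,0,0,0,1]

```text
t: 3.75
tool_pos: [0.4643, 0.2067, 0.1311]
orientation: [-0.057, 2.185, -2.188]
force: [-0.6, 0.0, -1.0]
opening: 0.0929
```

```bash
python3 - <<'E'
from ov import *
p,r,s=tool();print(p,r.as_matrix().round(3),s["force"])
m=imaging.camera_model("wrist"); im=imaging.read_camera("wrist")
im2=np.clip((im/255.)**.6*255,0,255).astype(np.uint8)
draw("wrist",(.5245,-.0045),.12,(.4567,.2160,0),.065,(130,100,400,384),2,"pics/w4.png",im2,m)
p,r,s=tool();print(p)
A=min(down(.065),key=lambda a:(r.inv()*a).magnitude())
plan([(.4565,.2158,.081)],A)
E
```

```text
[0.46428531 0.20667939 0.13105416] [[-0.998  0.009  0.061]
 [-0.061 -0.001 -0.998]
 [-0.009 -1.     0.002]] [-0.59170867  0.02908353 -1.02667113]
[0.46565984 0.20714207 0.13367699]
[0.0046, 0.0263, -0.0046, -0.05, -0.24, -0.69, 1, 0.0043, 0.0263, -0.0046, 0, 0, 0, 1, 0, 0, 0, 0, 0, 0, 1, 0, 0, 0, 0, 0, 0, 1, 0, 0, 0, 0, 0, 0, 1]
```

View pics/w4.png

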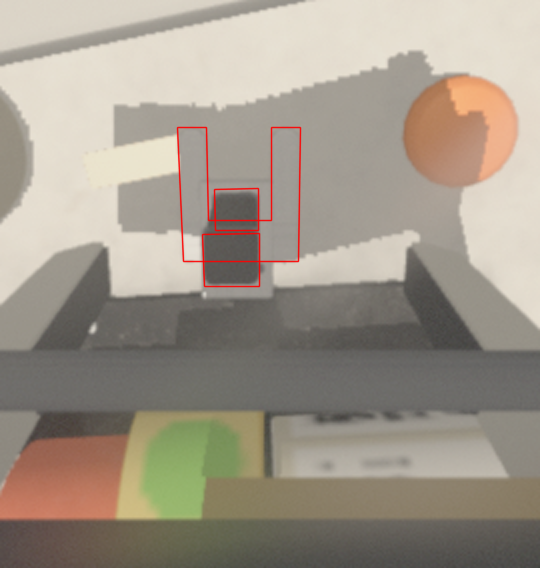

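Call:
carry_out:
  motion: [0.0046,0.026,-0.0046,-0.05,-0.24,-0.6,1,0.0045,0.026,-0.0046,0,0,0,1,0,0,0,0,0,0,1,0,0,0,0,0,0,1,0,0,0,0,0,0,1]

```text
t: 4.3
tool_pos: [0.4653, 0.213, 0.0937]
orientation: [-0.046, 2.186, -2.18]
force: [0.1, 0.6, 0.2]
opening: 0.0928
```

```bash
python3 - <<'E'
from ov import *
p,r,s=tool();print(p,r.as_matrix().round(3),s["force"])
A=min(down(.065),key=lambda a:(r.inv()*a).magnitude())
plan([(.4565,.2158,.081)],A)
E
```

```text
[0.46528665 0.21297324 0.09368784] [[-0.998  0.017  0.059]
 [-0.059  0.004 -0.998]
 [-0.017 -1.    -0.003]] [0.12622568 0.64489573 0.17521454]
[0.0088, 0.0125, -0.0033, 0.15, -0.32, -0.98, 1, 0, 0, 0, 0, 0, 0, 1, 0, 0, 0, 0, 0, 0, 1, 0, 0, 0, 0, 0, 0, 1, 0, 0, 0, 0, 0, 0, 1]
```

Call:
carry_out:
  motion: [0.008,0.0125,-0.003,0.1,-0.3,-1.3,1,0,0,0,0,0,0,1,0,0,0,0,0,0,1,0,0,0,0,0,0,1,0,0,0,0,0,0,1]

```text
t: 4.8
tool_pos: [0.4598, 0.2164, 0.0847]
orientation: [-0.072, 2.191, -2.186]
force: [-1.1, 0.4, -0.4]
opening: 0.0928
```

```bash
python3 - <<'E'
from ov import *
p,r,s=tool();print(p,r.as_matrix().round(3),s["force"])
A=min(down(.065),key=lambda a:(r.inv()*a).magnitude())
plan([(.4565,.2158,.081)],A)
E
```

```text
[0.4597781  0.21637111 0.08474072] [[-0.998 -0.001  0.065]
 [-0.065  0.002 -0.998]
 [ 0.001 -1.    -0.002]] [-1.09608845  0.369697   -0.38454902]
[0.0033, 0.0037, 0.0004, 0, 0, 0, 1, 0, 0, 0, 0, 0, 0, 1, 0, 0, 0, 0, 0, 0, 1, 0, 0, 0, 0, 0, 0, 1, 0, 0, 0, 0, 0, 0, 1]
```

Call:
carry_out:
  motion: [0.0035,0.004,0.0004,0,0,0,1,0,0,0,0,0,0,-1,0,0,0,0,0,0,-1,0,0,0,0,0,0,-1,0,0,0,0,0,0,-1]
  squeeze: 45

```text
t: 5.3
tool_pos: [0.4557, 0.2157, 0.0802]
orientation: [-0.073, 2.191, -2.186]
force: [-0.9, -0.1, 0.5]
opening: 0.0656
```

Call:
carry_out:
  motion: [0,0,0,0,0,0,-1,0,0,0,0,0,0,-1,0,0,0,0,0,0,-1,0,0,0,0,0,0,-1,0,0,0,0,0,0,-1]

```text
t: 5.8
tool_pos: [0.4559, 0.2157, 0.0804]
orientation: [-0.073, 2.191, -2.186]
force: [0.1, 0.1, -0.5]
opening: 0.0254
```

```bash
python3 - <<'E'
from ov import *
p,r,s=tool();print(p,r.as_matrix().round(3),s["force"],s["opening"])
m=imaging.camera_model("wrist"); im=imaging.read_camera("wrist")
im2=np.clip((im/255.)**.6*255,0,255).astype(np.uint8)
draw("wrist",(.5245,-.0045),.12,(.4567,.2160,0),.065,(130,100,400,384),2,"pics/w5.png",im2,m)
E
```

```text
[0.45592866 0.21570051 0.08041054] [[-0.998 -0.001  0.065]
 [-0.065  0.002 -0.998]
 [ 0.001 -1.    -0.002]] [ 0.12594455  0.05394667 -0.5430272 ] 0.025405781843891334
```

View pics/w5.png

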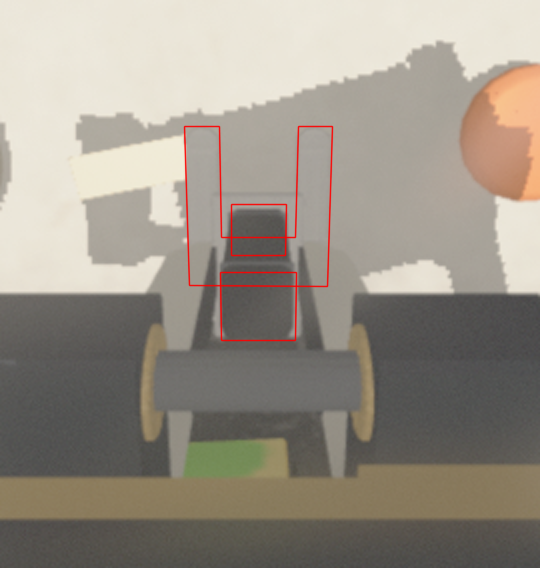

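Fingers are still closing on the handle; the puller overlay still lies on it. Wait for the closure.

Call:
carry_out:
  motion: [0,0,0,0,0,0,-1,0,0,0,0,0,0,-1,0,0,0,0,0,0,-1,0,0,0,0,0,0,-1,0,0,0,0,0,0,-1]
  squeeze: 45

```text
t: 6.35
tool_pos: [0.4559, 0.2157, 0.0804]
orientation: [-0.073, 2.191, -2.186]
force: [0.8, -0.5, -0.7]
opening: 0.0198
```

```bash
python3 - <<'E'
from ov import *
p,r,s=tool();print(p,r.as_matrix().round(3),s["force"],s["opening"])
m=imaging.camera_model("wrist"); im=imaging.read_camera("wrist")
im2=np.clip((im/255.)**.6*255,0,255).astype(np.uint8)
draw("wrist",(.5245,-.0045),.12,(.4562,.2160,0),.065,(180,130,330,270),5,"pics/w6.png",im2,m)
plan([(.4567,.2155,.19),(.43,.01,.19)],None,op=-1)
E
```

```text
[0.45594942 0.21568446 0.08044085] [[-0.998 -0.001  0.065]
 [-0.065  0.002 -0.998]
 [ 0.001 -1.    -0.002]] [ 0.8142483  -0.49104977 -0.74753345] 0.01983246579622057
[-0.0002, -0.0365, -0, 0, 0, 0, -1, -0.0002, -0.0365, -0, 0, 0, 0, -1, -0.0002, -0.0365, -0, 0, 0, 0, -1, 0.008, -0.0001, 0.0407, 0, 0, 0, -1, 0.008, -0.0001, 0.0407, 0, 0, 0, -1]
[0.008, -0.0001, 0.0407, 0, 0, 0, -1, 0.008, -0.0001, 0.0407, 0, 0, 0, -1, 0.008, -0.0001, 0.0407, 0, 0, 0, -1, 0, 0, 0, 0, 0, 0, -1, 0, 0, 0, 0, 0, 0, -1]
```

View pics/w6.png

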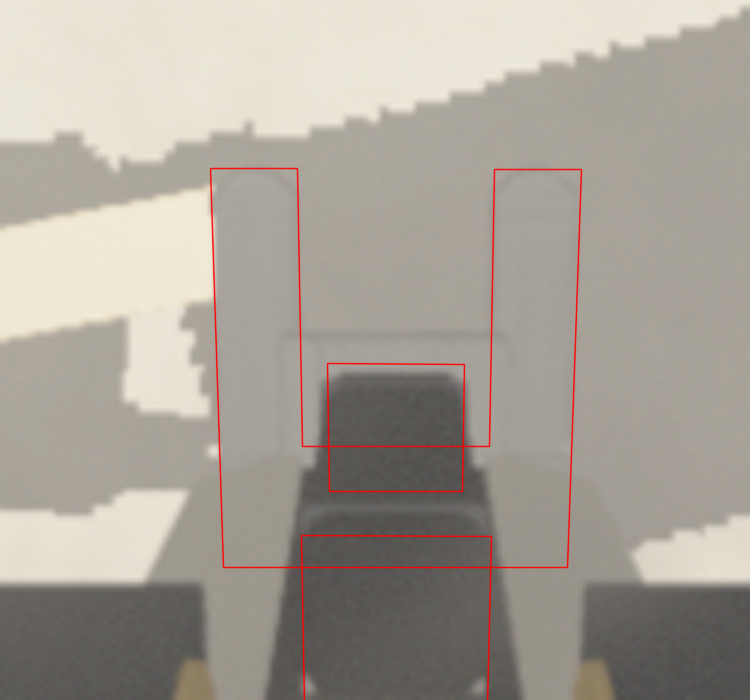

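Call:
carry_out:
  motion: [0,-0.035,0,0,0,0,-1,0,-0.035,0,0,0,0,-1,0,-0.035,0,0,0,0,-1,0.003,0,0.041,0,0,0,-1,0.003,0,0.041,0,0,0,-1]

```text
t: 6.9
tool_pos: [0.4533, 0.1345, 0.1871]
orientation: [-0.085, 2.189, -2.186]
force: [-0.1, -0.2, -1.2]
opening: 0.0199
```

Call:
carry_out:
  motion: [0.003,0,0.041,0,0,0,-1,0.003,0,0.041,0,0,0,-1,0.003,0,0.041,0,0,0,-1,0,0,0,0,0,0,-1,0,0,0,0,0,0,-1]

```text
t: 7.4
tool_pos: [0.4527, 0.0029, 0.1878]
orientation: [-0.078, 2.189, -2.188]
force: [-0.3, 0.4, -0.7]
opening: 0.0196
```

```bash
python3 - <<'E'
from ov import *
imaging.read_camera("top")
m=imaging.camera_model("wrist"); im=imaging.read_camera("wrist")
p,r,s=tool();print(p,r.as_matrix().round(3),s["force"],s["opening"])
im2=np.clip((im/255.)**.6*255,0,255).astype(np.uint8)
cv2.imwrite("pics/w7raw.png",im); np.save("w7m.npy",m,allow_pickle=True)
draw("wrist",(.5245,-.0045),.12,p-[0,0,.0804],.065,(160,30,400,230),3,"pics/w7.png",im2,m)
E
```

```text
[0.45270886 0.00378451 0.18773134] [[-0.998 -0.003  0.07 ]
 [-0.07  -0.    -0.998]
 [ 0.003 -1.    -0.   ]] [ 0.16612863  0.07142405 -1.33084061] 0.019675771103949413
```

View pics/w7.png

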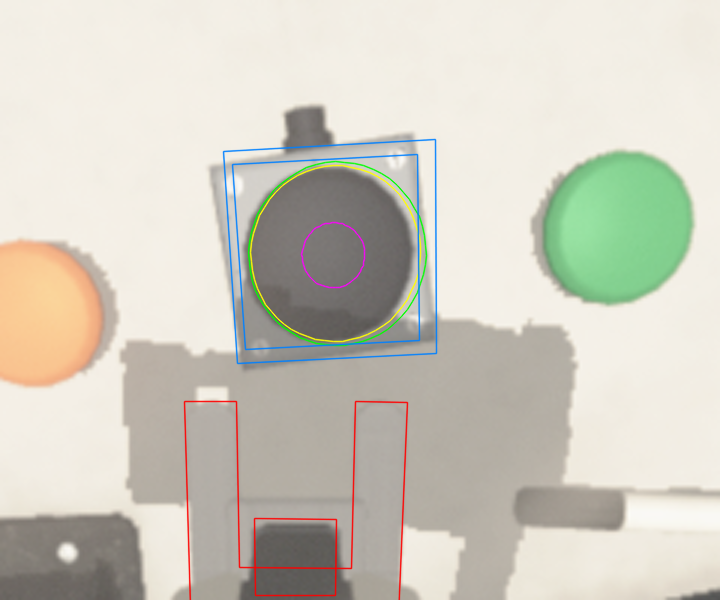

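```bash
python3 - <<'E'
import cv2,numpy as np
im=cv2.imread("pics/w7raw.png");im=np.clip((im/255.)**.5*255,0,255).astype(np.uint8)
cv2.imwrite("pics/z1.png",cv2.resize(im[60:160,220:320],None,fx=6,fy=6,interpolation=2))
im=cv2.imread("pics/scene0.png");im=np.clip((im/255.)**.5*255,0,255).astype(np.uint8)
cv2.imwrite("pics/z2.png",cv2.resize(im[180:250,205:275],None,fx=8,fy=8,interpolation=2))
E
```

```text
(no output)
```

View pics/z1.png

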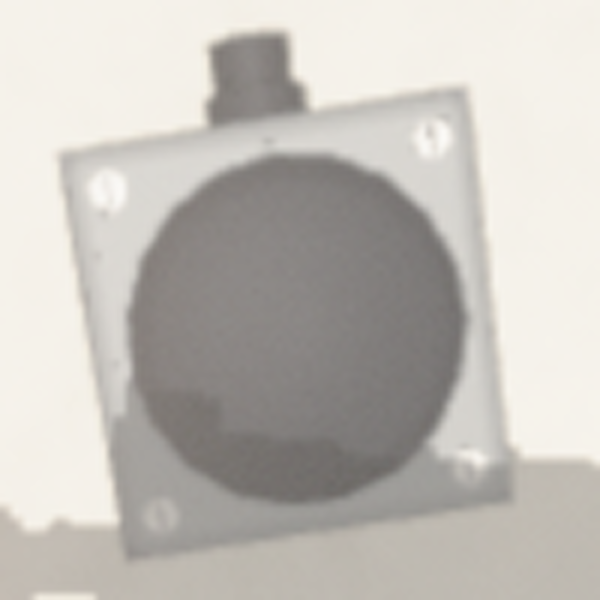

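View pics/z2.png

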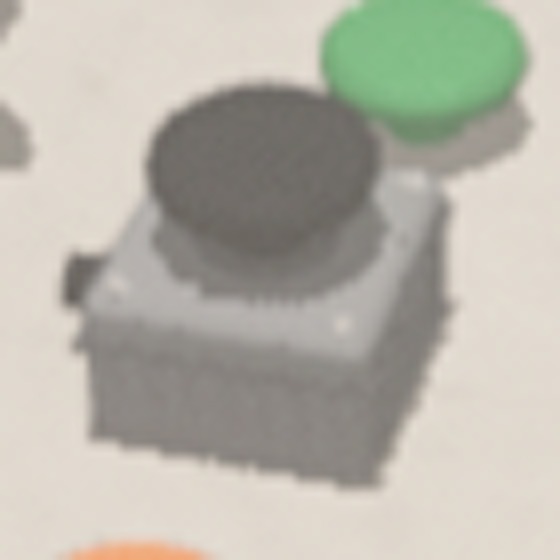

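```bash
python3 - <<'E'
from ov import *
from scipy.optimize import least_squares
mw=np.load("w7m.npy",allow_pickle=True).item(); ms=imaging.camera_model("scene"); mt=imaging.camera_model("top")
cw=np.array([(62,152),(466,88),(512,498),(128,558)])/6+[220,60]-.5
lab=np.array([(1,1),(1,-1),(-1,-1),(-1,1)])*.036  # image up=+x, left=+y
def sq(cx,cy,yaw,z,h=.036):
    c,s=np.cos(yaw),np.sin(yaw); return np.c_[lab/.036*h@np.array([[c,s],[-s,c]])+[cx,cy],np.full(4,z)]
for fz in (None,.045):
    f=lambda v:(P(mw,sq(v[0],v[1],v[2],v[3] if fz is None else fz))-cw).ravel()
    o=least_squares(f,[.5245,-.0045,.15,.045],x_scale=[.01,.01,.1,.01]); print("wrist housing",o.x.round(4),np.abs(o.fun).max())
# head: centre & size in wrist
th=np.linspace(0,2*np.pi,120)
def bb(m,v,zs=(.063,.0755),r=.028):
    q=np.vstack([P(m,np.c_[v[0]+r*np.cos(th),v[1]+r*np.sin(th),0*th+v[2]+z-.063]) for z in zs]); return np.r_[q.min(0),q.max(0)]
ob=np.array([130,153,465,503])/6+np.array([220,60,220,60])-.5
os_=np.array([147,85,380,250])/8+np.array([205,180,205,180])-.5
for nm,zs in (("cyl",(.063,.0755)),("rim only",(.066,.066))):
    f=lambda v:bb(mw,v,zs)-ob
    o=least_squares(f,[.5245,-.0045,.063]); print(nm,"wrist head x y zrim",o.x.round(4),o.fun.round(1))
    f=lambda v:bb(ms,v,zs)-os_
    o=least_squares(f,[.5245,-.0045,.063]); print(nm,"scene",o.x.round(4),o.fun.round(1))
    f=lambda v:np.r_[bb(ms,v,zs)-os_,bb(mw,v,zs)-ob]
    o=least_squares(f,[.5245,-.0045,.063]); print(nm,"both",o.x.round(4),o.fun.round(1))
# scene housing bottom corners at z=0 and top corners
for px in ((92,440),(375,485)): print("base",at_z(ms,np.array(px)/8+[205,180]-.5,0).round(4))
for px in ((85,315),(372,358),(448,195)): print("top",at_z(ms,np.array(px)/8+[205,180]-.5,.045).round(4),at_z(ms,np.array(px)/8+[205,180]-.5,.036).round(4))
print(sq(.5235,-.002,.15,.045).round(4))
E
```

```text
wrist housing [ 0.5244 -0.0023  0.2201  0.0347] 0.17268541883663602
wrist housing [ 0.5242 -0.0019  0.2201  0.045 ] 1.4618003877131116
cyl wrist head x y zrim [ 0.5242 -0.0023  0.0481] [-0.1  0.1  0.1 -0.1]
cyl scene [ 0.5516 -0.043   0.0213] [ 0.5 -0.7 -0.5  0.6]
cyl both [ 0.5244 -0.002   0.0578] [ 0.2 -0.9  1.   1.9 -1.1 -1.1  1.1  0.6]
rim only wrist head x y zrim [ 0.5242 -0.0023  0.0576] [-0.1  0.1  0.1 -0.1]
rim only scene [0.5177 0.0111 0.0733] [-0.6  1.1  0.6 -1. ]
rim only both [ 0.5245 -0.002   0.0616] [ 0.3  1.4  1.  -1.1 -0.6 -0.6  0.4  0. ]
base [0.5523 0.039  0.    ]
base [0.4844 0.0212 0.    ]
top [0.5473 0.0446 0.045 ] [0.5537 0.0358 0.036 ]
top [0.4809 0.027  0.045 ] [0.4862 0.0179 0.036 ]
top [ 0.4942 -0.0343  0.045 ] [ 0.4997 -0.0444  0.036 ]
[[ 0.5537  0.039   0.045 ]
 [ 0.5645 -0.0322  0.045 ]
 [ 0.4933 -0.043   0.045 ]
 [ 0.4825  0.0282  0.045 ]]
```

```bash
python3 - <<'E'
from h import *
p,r,s=tool()
A=min(down(.067),key=lambda a:(r.inv()*a).magnitude())
plan([(.4495,-.008,.1304)],A,op=-1)
E
```

```text
[0.0019, 0.0287, 0.0058, 0, 0, 0, -1, 0.0019, 0.0287, 0.0058, 0, 0, 0, -1, 0, 0, 0, 0, 0, 0, -1, 0, 0, 0, 0, 0, 0, -1, 0, 0, 0, 0, 0, 0, -1]
```

Call:
carry_out:
  motion: [0.002,0.025,0.006,0,0,0,-1,0.002,0.025,0.006,0,0,0,-1,0,0,0,0,0,0,-1,0,0,0,0,0,0,-1,0,0,0,0,0,0,-1]

```text
t: 8.0
tool_pos: [0.4507, -0.0028, 0.1384]
orientation: [-0.087, 2.184, -2.18]
force: [0.0, -0.8, -0.9]
opening: 0.0195
```

```bash
python3 - <<'E'
from h import *
p,r,s=tool(); print(p,r.as_matrix().round(3))
A=min(down(.067),key=lambda a:(r.inv()*a).magnitude())
plan([(.4495,-.008,.1304)],A,op=-1)
E
```

```text
[ 0.45068436 -0.00280538  0.13843734] [[-0.997 -0.001  0.078]
 [-0.078  0.001 -0.997]
 [ 0.001 -1.    -0.002]]
[0.0016, 0.008, 0.0051, 0.09, 0.66, 0.07, -1, 0, 0, 0, 0, 0, 0, -1, 0, 0, 0, 0, 0, 0, -1, 0, 0, 0, 0, 0, 0, -1, 0, 0, 0, 0, 0, 0, -1]
```

Call:
carry_out:
  motion: [0.002,0.008,0.005,0,0.6,0,-1,0,0,0.001,0,0,0,-1,0,0,0,0,0,0,-1,0,0,0,0,0,0,-1,0,0,0,0,0,0,-1]

```text
t: 8.5
tool_pos: [0.4512, -0.0087, 0.1331]
orientation: [-0.071, 2.186, -2.184]
force: [0.1, 1.0, -1.3]
opening: 0.0198
```

```bash
python3 - <<'E'
from ov import *
m=imaging.camera_model("wrist"); im=imaging.read_camera("wrist")
p,r,s=tool();print(p,r.as_matrix().round(3),s["force"],s["opening"])
z=R.from_matrix(r.as_matrix()).as_matrix()[:,2]; yaw=np.arctan2(z[0],-z[1]); print(yaw)
im2=np.clip((im/255.)**.6*255,0,255).astype(np.uint8)
draw("wrist",(.5243,-.0025),.22,p-[0,0,.0804],yaw,(160,30,400,230),3,"pics/w8.png",im2,m)
im=imaging.read_camera("scene");m=imaging.camera_model("scene")
im2=np.clip((im/255.)**.6*255,0,255).astype(np.uint8)
draw("scene",(.5243,-.0025),.22,p-[0,0,.0804],yaw,(190,140,310,270),5,"pics/s8.png",im2,m)
E
```

```text
[ 0.45125824 -0.00869698  0.13316115] [[-0.998  0.004  0.068]
 [-0.068  0.001 -0.998]
 [-0.004 -1.    -0.001]] [-0.37816662  0.63863827 -1.9363672 ] 0.020057626603745507
0.06849302377373931
```

View pics/w8.png

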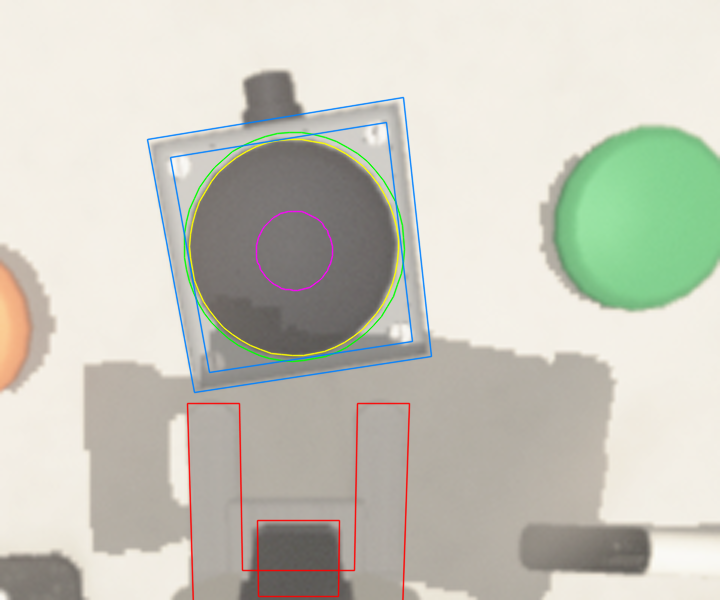

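View pics/s8.png

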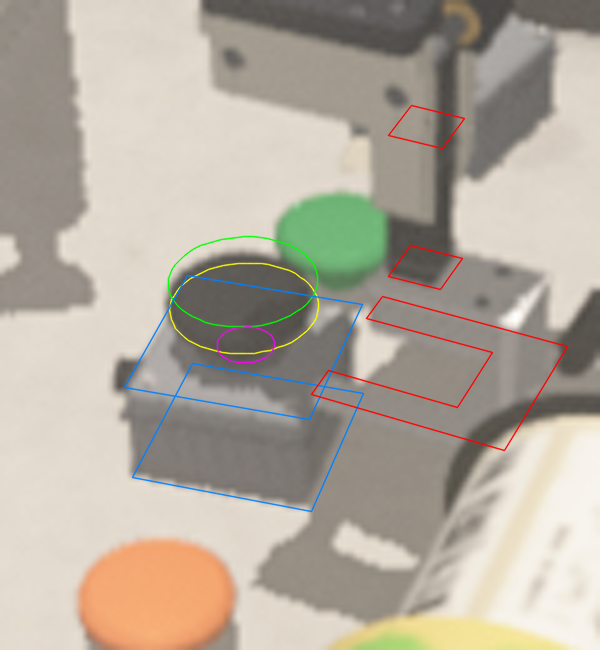

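Call:
carry_out:
  motion: [-0.015,0.0005,-0.001,0,0,0,-1,-0.015,0.0005,0,0,0,0,-1,-0.015,0,0,0,0,0,-1,0,0,0,0,0,0,-1,0,0,0,0,0,0,-1]

```text
t: 9.1
tool_pos: [0.4971, -0.0046, 0.1323]
orientation: [-0.071, 2.186, -2.184]
force: [0.9, 0.0, -1.1]
opening: 0.0199
```

```bash
python3 - <<'E'
from ov import *
p,r,s=tool();print(p,r.as_matrix().round(3),s["force"],s["opening"])
print("tool frame to go",r.inv().apply(np.array([.5243,-.0027,.1325])-p))
im=imaging.read_camera("scene")
im2=np.clip((im/255.)**.6*255,0,255).astype(np.uint8)
cv2.imwrite("pics/s9.png",cv2.resize(im2[160:270,190:310],None,fx=5,fy=5,interpolation=2))
E
```

```text
[ 0.49706754 -0.00456179  0.13227743] [[-0.998  0.003  0.068]
 [-0.068  0.001 -0.998]
 [-0.003 -1.    -0.001]] [ 0.86267657  0.01118672 -1.09576061] 0.01987627058926747
tool frame to go [-2.72966266e-02 -1.29431530e-04 -1.58187623e-06]
```

View pics/s9.png

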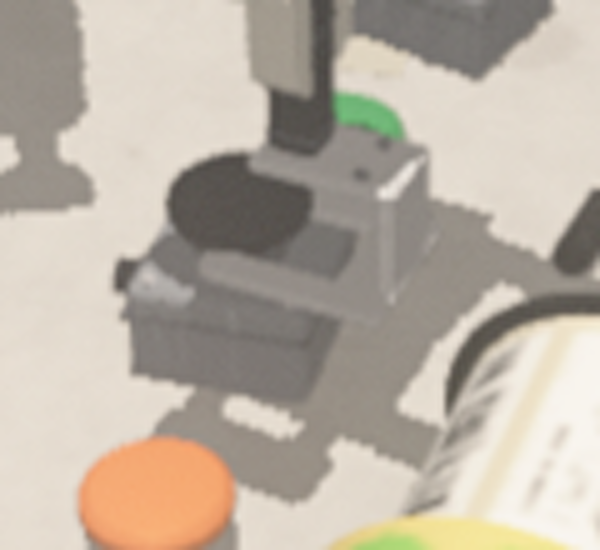

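The fork's near tine (200–380, 250–320) is sliding under the head and clear of the housing, with no force. Finish the insertion.

Call:
carry_out:
  motion: [-0.014,0,0,0,0,0,-1,-0.013,0,0,0,0,0,-1,0,0,0,0,0,0,-1,0,0,0,0,0,0,-1,0,0,0,0,0,0,-1]

```text
t: 9.65
tool_pos: [0.5212, -0.0029, 0.1321]
orientation: [-0.073, 2.187, -2.185]
force: [0.0, 0.5, -1.3]
opening: 0.0195
```

```bash
python3 - <<'E'
from ov import *
p,r,s=tool();print(p,r.as_matrix().round(3),s["force"],s["wrist_torque"],s["opening"])
print("tool frame to go",r.inv().apply(np.array([.5243,-.0027,.1325])-p))
m=imaging.camera_model("wrist"); im=imaging.read_camera("wrist")
im2=np.clip((im/255.)**.5*255,0,255).astype(np.uint8)
draw("wrist",(.5243,-.0025),.22,p-[0,0,.0804],.068,(160,100,400,300),3,"pics/w10.png",im2,m)
E
```

```text
[ 0.52116729 -0.00288117  0.13214382] [[-0.998  0.001  0.068]
 [-0.068  0.001 -0.998]
 [-0.001 -1.    -0.001]] [ 0.03052682  0.50321419 -1.29702555] [0.10538321 0.01274627 0.01066189] 0.019475792319245296
tool frame to go [-3.13826990e-03 -3.51901990e-04  3.15953632e-05]
```

View pics/w10.png

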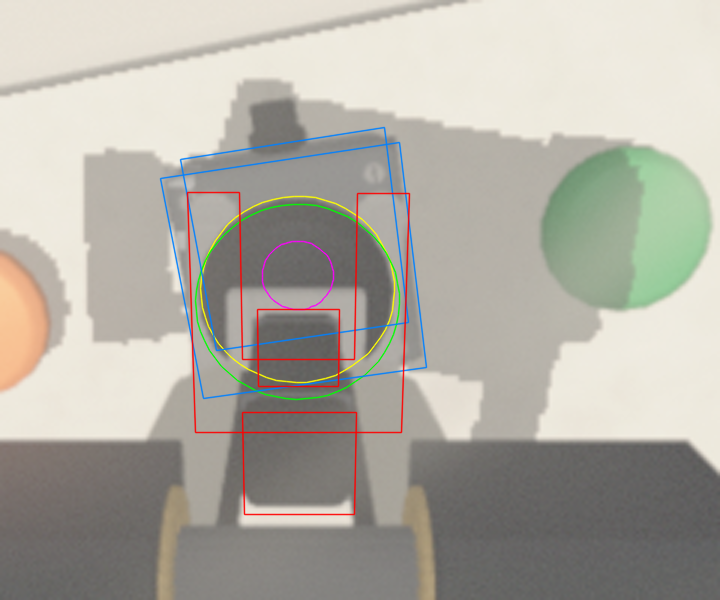

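Call:
carry_out:
  motion: [-0.004,0,0,0,0,0,-1,0,0,0,0,0,0,-1,0,0,0,0,0,0,-1,0,-0.003,0,0,0,0,-1,0,-0.003,0,0,0,0,-1]
  squeeze: 50

```text
t: 10.2
tool_pos: [0.5242, -0.0026, 0.1382]
orientation: [-0.074, 2.188, -2.186]
force: [-0.8, -0.8, -1.0]
opening: 0.0197
```

Call:
carry_out:
  motion: [0,-0.003,0,0,0,0,-1,0,-0.003,0,0,0,0,-1,0,-0.003,0,0,0,0,-1,0,-0.003,0,0,0,0,-1,0,-0.003,0,0,0,0,-1]

```text
t: 10.7
tool_pos: [0.5236, -0.0026, 0.1537]
orientation: [-0.076, 2.189, -2.186]
force: [0.3, 0.1, -1.7]
opening: 0.0198
```

```bash
python3 - <<'E'
from ov import *
p,r,s=tool();print(p,r.as_matrix().round(3),s["force"],s["wrist_torque"],s["opening"])
im=imaging.read_camera("scene")
im2=np.clip((im/255.)**.6*255,0,255).astype(np.uint8)
cv2.imwrite("pics/s11.png",cv2.resize(im2[150:260,180:300],None,fx=5,fy=5,interpolation=2))
E
```

```text
[ 0.52357755 -0.00257452  0.15367777] [[-0.998 -0.001  0.068]
 [-0.068  0.001 -0.998]
 [ 0.001 -1.    -0.001]] [ 0.29036351  0.09756047 -1.71040933] [ 0.00929673 -0.02923008  0.02104666] 0.019828637385697765
```

View pics/s11.png

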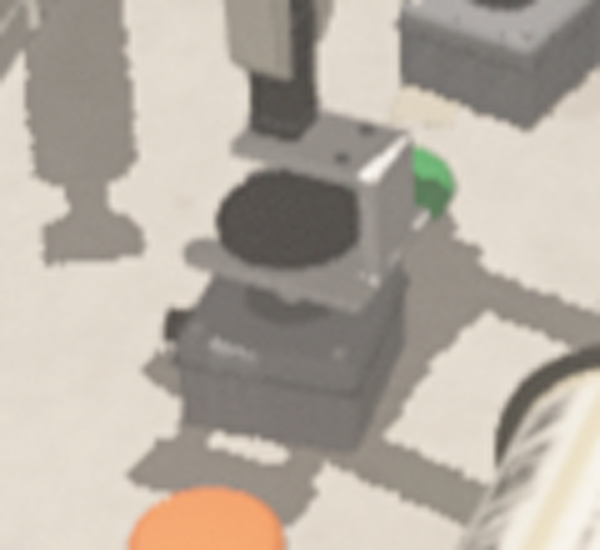

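Call:
carry_out:
  motion: [0,-0.004,0,0,0,0,-1,0,-0.006,0,0,0,0,-1,0,-0.008,0,0,0,0,-1,0,-0.008,0,0,0,0,-1,0,-0.008,0,0,0,0,-1]

```text
t: 11.25
tool_pos: [0.5239, -0.0027, 0.1913]
orientation: [-0.074, 2.188, -2.186]
force: [0.9, 0.6, -1.0]
opening: 0.0198
```

Call:
carry_out:
  motion: [0,-0.008,0,0,0,0,-1,0,-0.008,0,0,0,0,-1,0,-0.005,0,0,0,0,-1,0,-0.002,0,0,0,0,-1,0,0,0,0,0,0,-1]

```text
t: 11.75
tool_pos: [0.5251, -0.0028, 0.219]
orientation: [-0.07, 2.186, -2.185]
force: [-0.0, 0.4, -1.3]
opening: 0.0198
```

```bash
python3 - <<'E'
from ov import *
p,r,s=tool();print(p,r.as_matrix().round(3),s["force"],s["wrist_torque"],s["opening"])
im=imaging.read_camera("scene")
im2=np.clip((im/255.)**.6*255,0,255).astype(np.uint8)
cv2.imwrite("pics/s12.png",cv2.resize(im2[120:260,180:300],None,fx=4,fy=4,interpolation=2))
im=imaging.read_camera("wrist")
im2=np.clip((im/255.)**.6*255,0,255).astype(np.uint8)
cv2.imwrite("pics/w12.png",cv2.resize(im2[80:280,160:400],None,fx=3,fy=3,interpolation=2))
print(r.inv().apply(np.array([.468,.205,p[2]])-p))
E
```

```text
[ 0.52507443 -0.00279872  0.218951  ] [[-0.998  0.004  0.068]
 [-0.068  0.001 -0.998]
 [-0.004 -1.    -0.   ]] [-0.00170823  0.3627985  -1.2550651 ] [0.02690562 0.01169355 0.01467201] 0.019774691601191458
[ 4.28670970e-02 -8.29604273e-05 -2.11187607e-01]
```

View pics/s12.png

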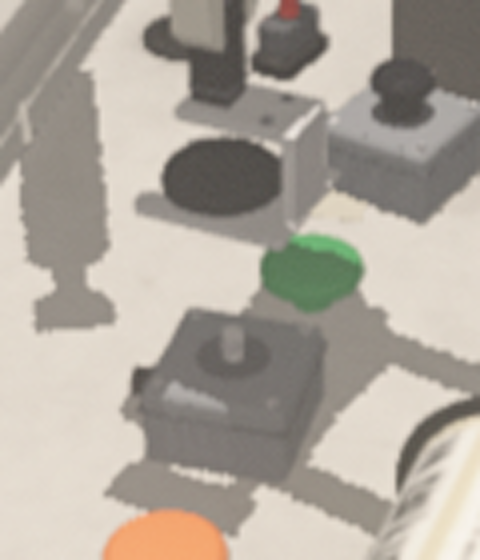

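View pics/w12.png

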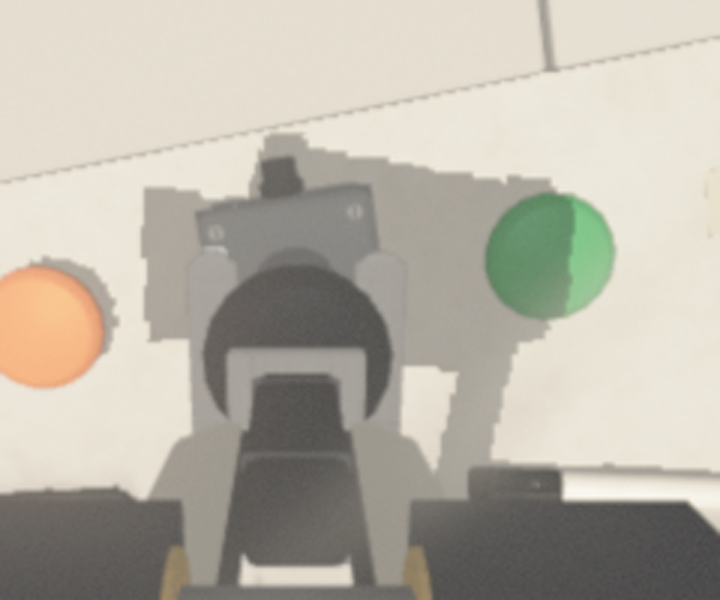

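Popped off: the bare stem shows on the housing (232,343) and the cap sits in the fork. Carry it gently.

Call:
carry_out:
  motion: [0.001,0,-0.006,0,0,0,-1,0.002,0,-0.012,0,0,0,-1,0.004,0,-0.018,0,0,0,-1,0.004,0,-0.02,0,0,0,-1,0.004,0,-0.02,0,0,0,-1]

```text
t: 12.35
tool_pos: [0.5025, 0.0751, 0.2161]
orientation: [-0.071, 2.191, -2.188]
force: [1.5, 0.4, -1.3]
opening: 0.0198
```

Call:
carry_out:
  motion: [0.004,0,-0.02,0,0,0,-1,0.004,0,-0.02,0,0,0,-1,0.004,0,-0.02,0,0,0,-1,0.004,0,-0.02,0,0,0,-1,0.004,0,-0.016,0,0,0,-1]

```text
t: 12.85
tool_pos: [0.4715, 0.1781, 0.2146]
orientation: [-0.077, 2.192, -2.187]
force: [0.5, 0.6, -2.2]
opening: 0.0198
```

Call:
carry_out:
  motion: [0.003,0,-0.012,0,0,0,-1,0.002,0,-0.008,0,0,0,-1,0.001,0,-0.004,0,0,0,-1,0,0,0,0,0,0,-1,0,0,0,0,0,0,-1]

```text
t: 13.35
tool_pos: [0.4614, 0.2058, 0.2139]
orientation: [-0.083, 2.191, -2.186]
force: [0.0, -0.1, -2.6]
opening: 0.0199
```

```bash
python3 - <<'E'
from ov import *
p,r,s=tool();print(p,r.as_matrix().round(3),s["force"],s["wrist_torque"],s["opening"])
m=imaging.camera_model("wrist");im=imaging.read_camera("wrist")
im2=np.clip((im/255.)**.6*255,0,255).astype(np.uint8)
draw("wrist",(.5243,-.0025),.22,p-[0,0,.0804],.068,(130,80,400,290),2.8,"pics/w13.png",im2,m)
print(r.inv().apply(np.array([.468,.205,p[2]])-p))
A=min(down(.068),key=lambda a:(r.inv()*a).magnitude()); print((r.inv()*A).as_rotvec(degrees=True))
E
```

```text
[0.46136837 0.20583176 0.21385455] [[-0.998 -0.006  0.07 ]
 [-0.07   0.002 -0.998]
 [ 0.006 -1.    -0.002]] [ 0.0094879  -0.0811533  -2.63904339] [ 0.02275403 -0.04472607  0.03695449] 0.019939013997841676
[-6.55655281e-03 -4.05434931e-05  1.29629021e-03]
[0.13139485 0.13889711 0.32839607]
```

View pics/w13.png

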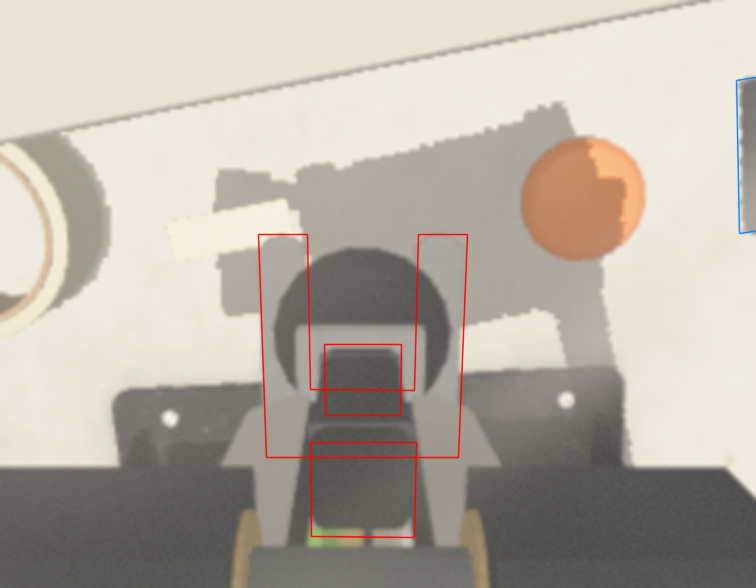

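Call:
carry_out:
  motion: [-0.003,0.006,0.001,0,0,0.3,-1,-0.004,0.012,0,0,0,0,-1,-0.003,0.018,0,0,0,0,-1,-0.002,0.018,0,0,0,0,-1,0,0.018,0,0,0,0,-1]

```text
t: 13.9
tool_pos: [0.4776, 0.2039, 0.1397]
orientation: [-0.066, 2.188, -2.181]
force: [-0.1, 0.1, -2.3]
opening: 0.0197
```

Call:
carry_out:
  motion: [0,0.016,0,0,0,0,-1,0,0.01,0,0,0,0,-1,0,0.006,0,0,0,0,-1,0,0,0,0,0,0,-1,0,0,0,0,0,0,-1]

```text
t: 14.4
tool_pos: [0.4756, 0.2015, 0.0999]
orientation: [-0.072, 2.191, -2.189]
force: [0.1, -0.1, -1.7]
opening: 0.0198
```

```bash
python3 - <<'E'
from ov import *
p,r,s=tool();print(p,r.as_matrix().round(3),s["force"],s["wrist_torque"],s["opening"])
A=min(down(.068),key=lambda a:(r.inv()*a).magnitude()); print((r.inv()*A).as_rotvec(degrees=True))
m=imaging.camera_model("scene");im=imaging.read_camera("scene")
im2=np.clip((im/255.)**.6*255,0,255).astype(np.uint8)
cv2.imwrite("pics/s14.png",cv2.resize(im2[200:360,140:300],None,fx=4,fy=4,interpolation=2))
E
```

```text
[0.47562347 0.20149396 0.09986705] [[-0.998 -0.002  0.064]
 [-0.064  0.001 -0.998]
 [ 0.002 -1.    -0.001]] [ 0.14693011 -0.11524504 -1.65146447] [ 0.04428931  0.02079026 -0.00965362] 0.019752547525452573
[ 0.05275445 -0.23375397  0.1092344 ]
```

View pics/s14.png

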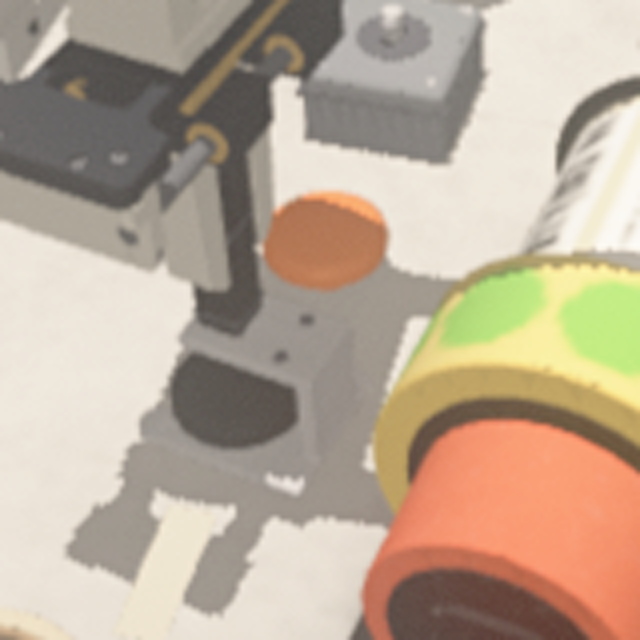

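Call:
carry_out:
  motion: [0,0.004,0,0,0,0,-1,0,0.004,0,0,0,0,-1,0,0.004,0,0,0,0,-1,0,0.003,0,0,0,0,-1,0,0,0,0,0,0,-1]

```text
t: 14.95
tool_pos: [0.4776, 0.2023, 0.0864]
orientation: [-0.067, 2.19, -2.185]
force: [-0.3, 0.1, -1.5]
opening: 0.0196
```

Call:
carry_out:
  motion: [0,0.002,0,0,0,0,-1,0,0.001,0,0,0,0,-1,0,0,0,0,0,0,-1,0,0,0,0,0,0,-1,0,0,0,0,0,0,-1]

```text
t: 15.45
tool_pos: [0.4777, 0.2023, 0.0833]
orientation: [-0.067, 2.19, -2.185]
force: [0.4, -0.0, -1.5]
opening: 0.0197
```

```bash
python3 - <<'E'
from ov import *
p,r,s=tool();print(p,r.as_matrix().round(4),s["force"],s["wrist_torque"],s["opening"])
E
```

```text
[0.47771396 0.20233492 0.083314  ] [[-0.9979  0.0032  0.0643]
 [-0.0643  0.0023 -0.9979]
 [-0.0033 -1.     -0.0021]] [ 0.43474228 -0.04285992 -1.50197801] [ 0.00540777  0.04837139 -0.05094822] 0.019677568733753526
```

Call:
carry_out:
  motion: [0,0.0015,0,0,0,0,-1,0,0.001,0,0,0,0,-1,0,0.001,0,0,0,0,-1,0,0,0,0,0,0,-1,0,0,0,0,0,0,-1]

```text
t: 15.95
tool_pos: [0.4785, 0.2026, 0.0807]
orientation: [-0.065, 2.189, -2.183]
force: [0.3, -0.6, -0.8]
opening: 0.0196
```

```bash
python3 - <<'E'
from ov import *
p,r,s=tool();print(p,r.as_matrix().round(4),s["force"],s["wrist_torque"],s["opening"])
E
```

```text
[0.47848047 0.2025853  0.08067108] [[-0.9979  0.0048  0.0643]
 [-0.0643  0.0028 -0.9979]
 [-0.0049 -1.     -0.0025]] [ 0.29224347 -0.56827612 -0.75574156] [-0.02703403  0.11147446  0.01992112] 0.01960570005108046
```

Call:
carry_out:
  motion: [0,0.0007,0,0,0,-0.28,-1,0,0.0003,0,0,0,0,-1,0,0,0,0,0,0,-1,0,0,0,0,0,0,-1,0,0,0,0,0,0,-1]

```text
t: 16.45
tool_pos: [0.479, 0.2027, 0.0804]
orientation: [-0.07, 2.191, -2.186]
force: [1.0, -0.7, 2.0]
opening: 0.0195
```

```bash
python3 - <<'E'
from ov import *
p,r,s=tool();print(p,r.as_matrix().round(4),s["force"],s["wrist_torque"],s["opening"])
E
```

```text
[0.47900411 0.20266767 0.08042147] [[-9.979e-01  5.000e-04  6.420e-02]
 [-6.420e-02  2.600e-03 -9.979e-01]
 [-6.000e-04 -1.000e+00 -2.600e-03]] [ 0.95891264 -0.68225366  1.9524863 ] [-0.13665838  0.25093231  0.0553496 ] 0.01949193749197791
```

The puller stands on the bench (force +2 N, TCP at the pickup height). Release.

Call:
carry_out:
  motion: [0,0,0,0,0,0,0.2,0,0,0,0,0,0,0.4,0,0,0,0,0,0,0.7,0,0,0,0,0,0,1,0,0,0,0,0,0,1]

```text
t: 16.95
tool_pos: [0.4787, 0.2026, 0.0796]
orientation: [-0.07, 2.192, -2.186]
force: [-0.2, 0.6, 0.1]
opening: 0.0549
```

Call:
carry_out:
  motion: [0,0,0,0,0,0,1,0,0,0,0,0,0,1,0,0,0,0,0,0,1,0,0,0,0,0,0,1,0,0,0,0,0,0,1]

```text
t: 17.45
tool_pos: [0.4787, 0.2026, 0.0795]
orientation: [-0.07, 2.192, -2.186]
force: [0.8, -0.0, -0.9]
opening: 0.0922
```

```bash
python3 - <<'E'
from ov import *
p,r,s=tool();print(p,s["force"],s["opening"])
im=imaging.read_camera("wrist")
im2=np.clip((im/255.)**.6*255,0,255).astype(np.uint8)
cv2.imwrite("pics/w16.png",cv2.resize(im2,None,fx=1.5,fy=1.5,interpolation=2))
E
```

```text
[0.47866211 0.2026362  0.07953077] [ 0.76099092 -0.01392457 -0.93305858] 0.09215933163467287
```

View pics/w16.png

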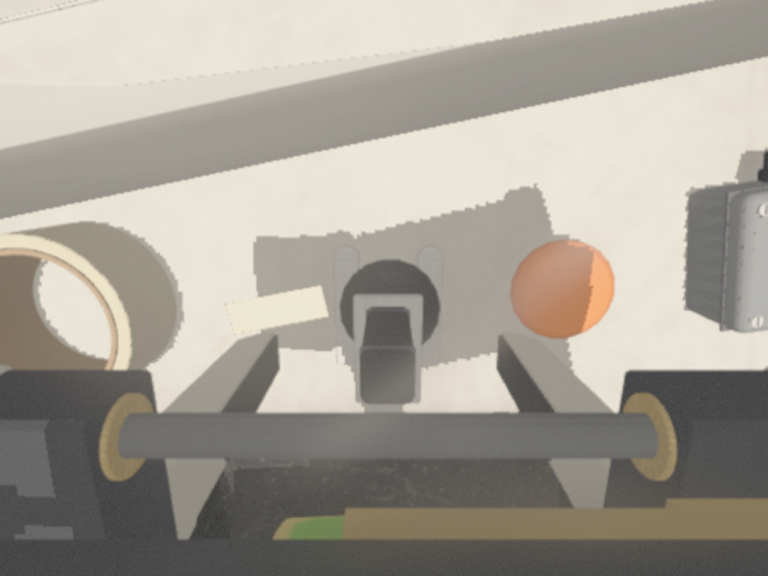

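Fingers are well clear, the handle stands in the middle with the cap in the fork. Retreat straight up.

Call:
carry_out:
  motion: [0,-0.02,0,0,0,0,1,0,-0.035,0,0,0,0,1,0,-0.04,0,0,0,0,1,0,-0.04,0,0,0,0,1,0,-0.02,0,0,0,0,1]

```text
t: 18.0
tool_pos: [0.4751, 0.2011, 0.2344]
orientation: [-0.082, 2.194, -2.194]
force: [0.2, 0.6, 0.1]
opening: 0.0932
```

Call:
carry_out:
  motion: [0.01,-0.02,0.03,0,0,0,1,0.01,0,0.04,0,0,0,1,0.01,0,0.03,0,0,0,1,0,0,0,0,0,0,1,0,0,0,0,0,0,1]

```text
t: 18.5
tool_pos: [0.4537, 0.0973, 0.2618]
orientation: [-0.072, 2.189, -2.186]
force: [0.0, -0.1, 0.2]
opening: 0.093
```

```bash
python3 - <<'E'
from ov import *
p,r,s=tool();print(p,s["force"],s["opening"])
im=imaging.read_camera("scene")
im2=np.clip((im/255.)**.6*255,0,255).astype(np.uint8)
cv2.imwrite("pics/s17.png",cv2.resize(im2[110:350,150:350],None,fx=2.5,fy=2.5,interpolation=2))
im=imaging.read_camera("wrist")
im2=np.clip((im/255.)**.6*255,0,255).astype(np.uint8)
cv2.imwrite("pics/w17.png",cv2.resize(im2,None,fx=1.5,fy=1.5,interpolation=2))
E
```

```text
[0.45372179 0.09732918 0.26183237] [ 0.0105849  -0.07595851  0.20459688] 0.09298102194951544
```

View pics/s17.png

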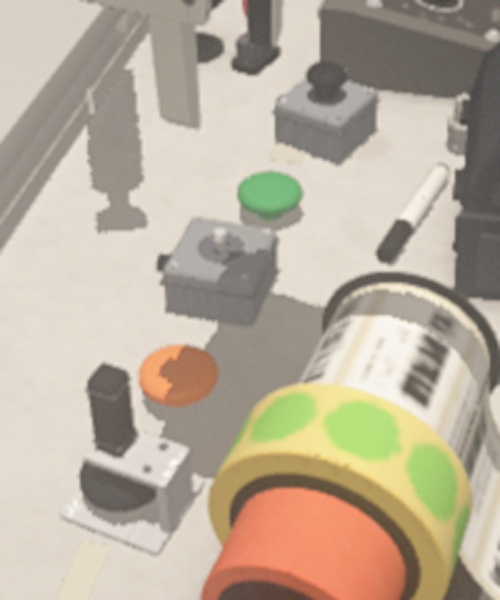

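View pics/w17.png

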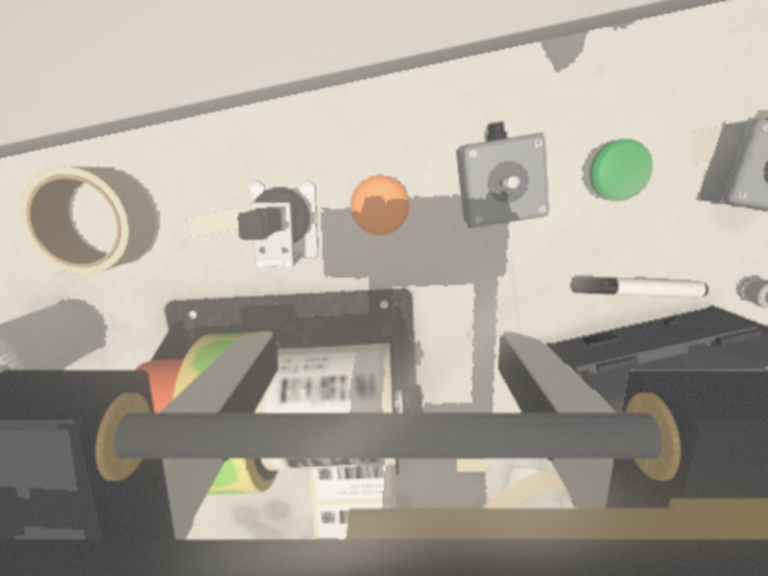

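The puller stands upright with the cap in its fork, the wide housing's stem is bare, and the narrow cap is in place on its housing. The robot is clear, so I'm handing in.

```bash
python3 -c "
from plant import robot
print(robot.read_state()['t'],robot.close_job())"
```

```text
the job is handed in; nothing more can be done
18.6 None
```

The wide cap is off. I gripped the puller by its handle, slid the fork under the cap and pulled straight up until it popped free. I then stood the puller with the cap still in its fork on free bench at about x 0.48, y 0.20, and let go. The job was handed in at 18.6 s.

**Last checks:** the scene and wrist pictures show the puller upright with the cap in the fork. They also show a bare stem on the wide housing, the narrow cap still on its own housing, and the orange and green look-alikes where they were. The gripper was clear and open, with about 0 N on the wrist. The fingers never touched a cap.

**One disagreement:** the first measurements put the caps and housings up to about 10 mm lower than the stated heights. An outline drawn at the stated heights did match the close-up wrist view, so I used those, and the fork went in without any contact force.

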